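# Release a bearing block from a ratchet vice and put it away in the kit drawer

## Task

The pillow-block bearing held in the ratchet vice is finished and belongs in the free compartment of the open kit drawer. Flip the red-tipped pawl lever over so that the jaw can move backward, draw the jaw all the way back by its knob, take the block out from under the jaw lips, set it down gently, upright, in the compartment and let go, then push the drawer home until it snaps in at its catch. Leave the pawl flipped and the jaw open, and do not push about or knock over anything else on the bench.

Things in the scene. Friction and masses are not known exactly. Their poses are not given: they have to be found in the camera images.
- vice: quick-action ratchet vice bolted to the bench: blue base 300 x 90 x 12 mm from x -120 to +180 mm, y -45 to +45. Origin on its underside, z up; +x is the way the sliding jaw opens (roughly towards the robot). The work stands on a ground steel bed 62 mm wide, 26 mm above the bench. A saw-tooth rack lies between the rails under the sliding jaw
- fixed_lip (a point): edge of the fixed jaw's lip, at vice x -85 mm, on its top, 49 mm above the bench; axes as the vice's. The jaw behind it reaches from x -118 to -94, 66 mm wide, 50 mm high. The lip (58 mm wide, underside 39 mm above the bench) covers the last 9 mm of the block's foot: before it is lifted the block must be slid 10 mm or more along the vice's +x
- jaw_lip (a point): edge of the sliding jaw's lip, 49 mm above the bench; at vice x -3 mm when shut, +39 when fully open; same lip as on the fixed jaw, also 9 mm over the block's foot when shut. The jaw's face is 9 mm behind it, the jaw is 20 mm thick, 62 mm wide, 50 mm high
- jaw (a joint): sliding jaw, m: 0 = shut on the work, grows as it opens along the vice's +x, stop at 0.042. About 3 N of friction; it stays where it is left. While the pawl is in the rack it cannot open by more than about 1.5 mm, however hard it is pulled
- jaw_knob (a point): black round pull knob on the tail of the sliding jaw, 28 mm across at its widest, top 71 mm above the bench; the point is on its upright axis, 62 mm above the bench (vice x +122 mm when shut). It stands on a tail block 60 mm wide, 40 mm high. Towards the jaw, the nose of the flipped pawl comes within 45 mm of the axis, up to 67 mm above the bench
- pawl (a joint): ratchet pawl lever on the sliding jaw, rad: 0 = nose in the rack, handle leaning at 50 deg above level away from the fixed jaw, over the tail; 1.4 = flipped over, handle leaning at 50 deg above level towards the fixed jaw, nose clear of the rack. Its weighted ball holds it at either end: about 1 N at the tip starts it, and past upright (0.7) it falls over by itself
- pawl_pin (a point): pin on which the pawl turns, along the vice's y, 36 mm above the bench, 68 mm from the knob's axis towards the fixed jaw (vice x +54 mm when shut). Axes as the vice's; it moves with the jaw
- pawl_tip (a point): centre of the red weighted ball, 25 mm across, at the end of the pawl's handle, 66 mm from the pin; 87 mm above the bench at either end of its swing, 102 mm when upright. The handle is a bar 10 mm wide (across the vice) and 7 mm thick
- bearing_block: pillow-block bearing unit, dark green cast iron, 0.35 to 0.7 kg: foot 100 x 36 x 12 mm with a round-topped housing 58 mm long, 32 mm thick in the middle, 64 mm high in all. Origin at the centre of its underside, x along the foot, z up. At the start it stands on the vice's bed, foot along the vice's x, centre at vice x -43.5 mm. Grip the housing across its 32 mm
- kit: grey steel kit chest, 170 mm deep, 220 wide, 92 high, fixed to the bench. Origin at the centre of its underside, z up; its front looks along its own -x (towards the robot). It has one drawer, open at the start; two small cartons stand on the rear half of its top, highest point 132 mm above the bench
- kit_drawer (a joint): drawer of the kit chest, m: 0 = fully home, grows as it comes out along the chest's -x, stop at 0.12. About 1.2 N of friction, then a sprung catch about 11 mm before home: it takes about 8 N to push the drawer past it, and it snaps home; pushed more softly it stays about 11 mm out
- drawer_front (a point): on the outer face of the drawer's front panel, midway across, 69 mm above the bench; axes as the chest's (outwards is -x). The panel is 218 mm wide, from 6 to 85 mm above the bench. A steel bar handle, 11 mm thick and 100 mm long, stands 35 mm off the panel, 37 mm above the bench, and reaches up to 43 mm
- bay (a point): centre of the floor of the drawer's free compartment, 12 mm above the bench; moves with the drawer, axes as the chest's. Inside 146 mm deep (x), 121 mm wide (y), walls 40 mm high; its -x end is the front panel. With the drawer out by d only the part at x below d - 83 mm is open above; the shut chest has 74 mm over this floor. The narrow compartment at its +y side holds two bearings
- carton_red: white carton with a red label, 60 x 85 x 50 mm, standing on the bench beside the vice; origin at the centre of its underside
- grease_tin: brown tin, 68 mm across, 58 mm high, standing beside the vice; origin at the centre of its underside
- oiler: blue plastic oil can with an upright spout, 57 mm across, 160 mm high, standing beside the vice; the spout is 8 mm thick, the body below it 82 mm high; origin at the centre of its underside
- screwdriver: orange-handled screwdriver lying beside the vice, 211 mm long along its y, 26 mm thick; origin under its middle
- carton_green: white carton with a green label, 55 x 75 x 40 mm, on top of the kit chest; origin at the centre of its underside
- carton_blue: white carton with a blue label, 62 x 62 x 34 mm, on top of the kit chest; origin at the centre of its underside
- duct_tape: grey roll of tape lying flat, 103 mm across, 48 mm high, at the left of the bench; origin at the centre of its underside
Things that resemble listed ones, but are neither listed nor needed, are in the scene too. What is shaped like the bearing_block but blue or purple is not meant.

How it is judged (in metres and radians):
On the way, in this order (a step that is already met when the one before it is completed fails the run):
1. the pawl is flipped over, clear of the rack, while the jaw is still shut (value of joint pawl above 1.2 rad and value of joint jaw below 0.01 m), for 0.2 s.
2. the jaw is drawn back (value of joint jaw above 0.03 m), for 0.2 s.
3. the bearing block stands in the free compartment of the drawer, let go, with the drawer still open (x of bearing_block in the frame of bay between -0.07 and 0.07 m and y of bearing_block in the frame of bay between -0.058 and 0.058 m and z of bearing_block in the frame of bay between -0.005 and 0.006 m and angle between bearing_block's own z axis and vertical below 0.12 rad and value of joint kit_drawer above 0.05 m and contact force between the fingers and bearing_block below 0.1 N), for 0.2 s.
At the end, for the whole second after the job is handed in: The bearing block stands upright (within 0.12 rad) on the floor of the free compartment (within 6 mm), at rest; the drawer is home (within 3 mm); the pawl is still flipped (over 1.2 rad) and the jaw back by more than 30 mm of its 42 mm (x of bearing_block in the frame of bay between -0.07 and 0.07 m and y of bearing_block in the frame of bay between -0.058 and 0.058 m and z of bearing_block in the frame of bay between -0.005 and 0.006 m and angle between bearing_block's own z axis and vertical below 0.12 rad and value of joint kit_drawer below 0.003 m and value of joint pawl above 1.2 rad and value of joint jaw above 0.03 m and linear speed of bearing_block below 0.02 m/s); the robot touches nothing.
It fails at once if a thing standing or lying by the work is pushed away (25 mm) or knocked over (distance of any of oiler, grease_tin, carton_red, screwdriver, carton_green, carton_blue, duct_tape from where it was at the start of the episode above 0.025 m or angle between any of oiler, grease_tin, carton_red, screwdriver, carton_green, carton_blue, duct_tape's own z axis and vertical above 0.5 rad).
It fails at once if the bearing block is dropped into the drawer or banged down (faster than 0.4 m/s in the last 20 mm) (x of bearing_block in the frame of bay between -0.07 and 0.07 m and y of bearing_block in the frame of bay between -0.058 and 0.058 m and z of bearing_block in the frame of bay below 0.02 m and linear speed of bearing_block above 0.4 m/s and value of joint kit_drawer above 0.05 m).
It also fails if it takes over 72 s, if anything falls off the work surface, if the arm or the gripper's body presses on something with over 40 N, if the wrist force passes 120 N, or if a joint passes its speed limit or range.

## Robot

A 6-joint arm with a two-finger parallel gripper is mounted at the origin on a cart in front of the work surface, level with it; the furniture and walls round the work are solid. World frame = base frame: x ahead of the robot, y to its left, z up, the work surface at z = 0. Lengths are in mm, angles in rad, forces in N, time in s.
With the tool pointing down it reaches from about 275 to 825 mm from the base axis. Payload 4.9 kg.
Tool frame: the origin (TCP) lies on the centre line of the jaws, within the pads' length; the fingertips stand ctrl.nose_length ahead of it and the grasp point (between the pads) lies 6 mm ahead of it (ctrl.nose_length is the distance from the TCP to the fingertips, in mm); z points along the fingers, y is the line along which they close (so a half turn about z gives the same grasp; the last joint's range is limited). The gripper opens to 85 mm and grips with 20 to 120 N. Pads are 22 mm wide; open, the fingers measure 114 mm over their backs; the gripper's body (76 mm by 85 mm) begins 54 mm behind the grasp point. The pads swing forward as they close: fully open they stand 13 mm farther back than shut.
Start: joints at [-1.336, 0.326, -0.193, 1.052, 0, 1.437], TCP at [198.286, -513.031, 223.081] pointing down, gripper open.
Joint ranges: [-2.65, 2.65], [-0.97, 1.79], [-1.3, 1.35], [-1.93, 2.1], [-1.47, 1.37], [-3.14, 3.14]. Speed limits (rad/s): [2.57, 2.57, 3.14, 3.14, 3.14, 3.14].

## Interface

Orientations are given as a unit quaternion [x, y, z, w].
In Python, from cell import ctrl, eyes gives the robot as it stands.
- The arm moves only by the tool play_rows, never from a script. Its argument "increments" is a list that holds one entry, the list of rows, each a list of 7 numbers: the turn, a rotation vector about the tool's x, y, z in rad, then the shift along the tool's x, y, z in cm, then the closure, from -1 (fully open) to 1 (shut). A call has 1 to 5 rows; each row shifts and turns the commanded pose from where the row before left it, along the tool's axes as they then stand; what a row does not reach is not made up. A row lasts 1/10 s, in which the tool goes at most 50 mm and 8.59 degrees, less where a joint would pass 70% of its speed; a pose out of reach is approached as far as the arm can. A call is refused whole if a number of a shift passes 5 or a number of a turn 0.15, either way. A call with a gripper value outside its range is refused whole. The fingers move at their own pace and stop on an object; "force" is the grip in N (left out, the last holds). Time passes only in rows, so rows that do not move let the fingers close. It gives the time, the measured TCP pose, the force, the opening and the grip force at its end, in the units of the state.
- ctrl.sense(): the state, without advancing time (a new reading comes with each control period).
- eyes.snapshot(name): name is "scene" or "top" or "wrist"; returns the picture (480x640x3 uint8, red, green, blue); there is no depth.
- eyes.camera_info(name): a dict with "fx", "fy", "cx", "cy" (pixels), "T" (4x4, takes a point from camera to world coordinates). Camera axes: x right, y up, looking along -z (the intrinsics and any distortion apply to the point x, -y, -z); pixel columns grow to the right and rows downward; lengths in mm; the calibration is good to about 2 mm. The wrist camera is an equidistant fisheye: a pixel r from the principal point sees the ray r / f radians off the axis. A picture is of the moment at which its call begins: read the wrist's pose just before it. camera_info takes no time and is no camera call; for the wrist camera it gives the pose at the moment of the call.
- ctrl.close_job(): hands the job in; it is judged then, once.
Trained networks look in the newest picture that a camera, given by its name, has taken for a name from the list of things; names that differ only in an ending like _2 or _b are one class to them, and where a whole thing is asked for, a point or a joint stands for the part that bears it (a point fixed in the world has none). Each returns a list of dicts, best first, with "conf" (0 to 1); they miss things now and then, are a little off and sometimes report something else, mostly with a low value. They report only what shows in the picture. A call takes as long as a camera call. They do not tell look-alikes from the thing itself.
- eyes.look_for(camera, target): "at" ([x, y, z] in mm, in world coordinates, good to about 4 mm: the middle of the surface that is visible of it).
- eyes.masks_of(camera, target): "mask" (480x640 bool, what is visible of it).
- eyes.tip_of(camera, target): "at" ([x, y, z] in mm, in world coordinates, good to about 4 mm: a listed point, or the origin of a listed thing).
The state is a dict: "time_s": time; "joint_pos": joint angles; "qvel": joint speeds; "effort": joint torques, N m; "eef_pos": TCP position; "ee_rot": TCP orientation; "wrist_force": force on the tool from outside, world axes, zero at the start; "moment": the same for the moment, N m; "grip_width": opening from 0.0 (shut) to 1.0 (fully open); "grip_force": force on a finger pad.
Only numpy, scipy, OpenCV 4.12 (cv2) and the standard library are available. Lean on these libraries where they do the work, as an engineer would, in place of code of your own. Each camera call takes 0.05 s, during which the arm holds its last target. There are 200 camera calls.

## Working session

There is one attempt and no reset: what is moved stays moved. The work goes in short steps, Python scripts to look and compute and a tool call to move; the robot and the scene stay as the last step left them, time stands still between calls to the robot, and variables do not carry over. Pictures are saved under pics/ and viewed, at most 10 in all, crops included, and the job is handed in when it is done.

Besides the shell and the picture viewer there is one more tool, called after ">>>" as a command line: name --argument value ..., lists and objects as JSON in quotes. play_rows: Moves the arm, as the interface text tells. Its arguments: {"type":"object","properties":{"increments":{"type":"array"},"force":{"type":"number"}},"required":["increments"]}

```bash
mkdir -p pics; ls; python3 - <<'E'
from cell import ctrl, eyes
import cv2, numpy as np
s=ctrl.sense(); print(s, ctrl.nose_length)
for c in ("scene","top"):
    im=eyes.snapshot(c); cv2.imwrite(f"pics/{c}0.png", im[:,:,::-1])
    for t in ("fixed_lip","jaw_lip","jaw_knob","pawl_tip","pawl_pin","bearing_block","kit","drawer_front","bay","vice","carton_red","grease_tin","oiler","screwdriver","duct_tape","carton_green","carton_blue"):
        try: print(c,t,[(np.round(d["at"]).tolist(),round(d["conf"],2)) for d in eyes.tip_of(c,t)[:3]])
        except Exception as e: print(c,t,e)
    i=eyes.camera_info(c); print(np.round(i["T"],3).tolist(), i["fx"])
E
```

```text
pics
{'time_s': 0.0, 'joint_pos': array([-1.33619619e+00,  3.26957939e-01, -1.93581209e-01,  1.05201044e+00,
       -4.26682855e-05,  1.43661865e+00]), 'qvel': array([-0.00068745,  0.0023306 ,  0.00043756,  0.00039843,  0.00056692,
        0.00028154]), 'effort': array([ 2.58797045e-04, -4.43398011e+01,  2.62439954e+01,  1.55833270e-02,
       -2.33500123e-04,  9.26845075e-06]), 'eef_pos': array([ 198.13014119, -512.42865098,  222.29521801]), 'ee_rot': array([ 9.83048094e-01,  1.83345785e-01, -6.53054926e-05, -8.74455783e-04]), 'wrist_force': array([ 0.12728053,  0.59223605, -0.00527765]), 'moment': array([0.00849841, 0.02769196, 0.01232778]), 'grip_force': 0.0, 'grip_width': 0.9957837910531666} 25.0
scene fixed_lip [([652.0, 164.0, 49.0], 0.68)]
scene jaw_lip [([571.0, 182.0, 52.0], 0.84), ([653.0, 170.0, 50.0], 0.6)]
scene jaw_knob [([448.0, 208.0, 60.0], 0.9), ([537.0, 522.0, 2.0], 0.25)]
scene pawl_tip [([477.0, 204.0, 86.0], 0.61)]
scene pawl_pin [([515.0, 192.0, 42.0], 0.69)]
scene bearing_block [([373.0, 394.0, -2.0], 0.88), ([342.0, 603.0, 1.0], 0.81), ([651.0, 166.0, 50.0], 
[... 1148 characters left out ...]
451.0, 208.0, 62.0], 0.67)]
top drawer_front [([652.0, 246.0, 4.0], 0.72)]
top bay [([478.0, -207.0, 14.0], 0.71), ([587.0, -207.0, -2.0], 0.6)]
top vice [([575.0, 182.0, -2.0], 0.85)]
top carton_red [([627.0, 75.0, 2.0], 0.67)]
top grease_tin [([461.0, 114.0, 1.0], 0.86), ([626.0, 74.0, 1.0], 0.64)]
top oiler [([483.0, 289.0, 1.0], 0.9), ([451.0, 205.0, 61.0], 0.61)]
top screwdriver [([651.0, 246.0, 4.0], 0.89)]
top duct_tape [([540.0, 520.0, 0.0], 0.85)]
top carton_green [([612.0, -274.0, 92.0], 0.88)]
top carton_blue [([641.0, -169.0, 94.0], 0.68)]
[[-0.013, 0.981, -0.195, 296.202], [-1.0, -0.014, -0.004, 117.529], [-0.006, 0.195, 0.981, 1299.498], [0.0, 0.0, 0.0, 1.0]] 470.38636300226534
```

View pics/top0.png

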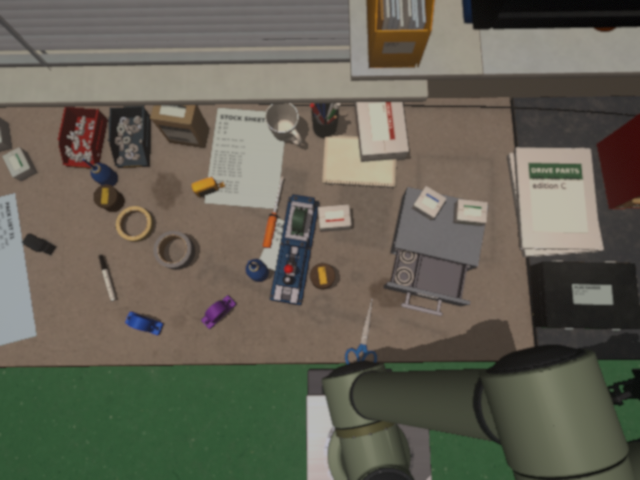

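View pics/scene0.png

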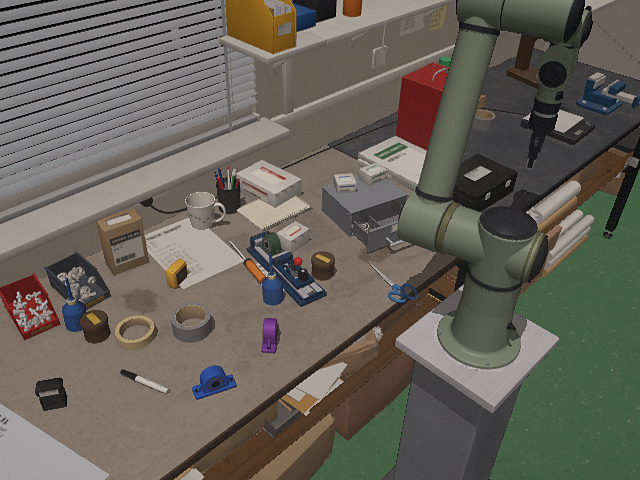

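The top view shows the vice at about (293,250) with the green block at (298,220) and the red tip at (290,270). The open drawer is at (428,280). The blue and purple look-alikes are at lower left. Next I fit the vice and chest poses.

```bash
cat > h.py <<'E'
from cell import ctrl, eyes
import cv2, numpy as np
from scipy.spatial.transform import Rotation as R
def ray(c,u,v,z,i=None):
    i=i or eyes.camera_info(c); T=np.array(i["T"])
    d=T[:3,:3]@np.array([(u-i["cx"])/i["fx"],-(v-i["cy"])/i["fy"],-1]); o=T[:3,3]
    return o+d*(z-o[2])/d[2]
def best(c,t,ref,tol=30):
    r=[np.array(d["at"]) for d in eyes.tip_of(c,t)]
    r=[x for x in r if np.linalg.norm(x-ref)<tol]
    return r[0] if r else None
E
python3 - <<'E'
from h import *
V={"fixed_lip":(-85,[653,165,49]),"jaw_lip":(-3,[573,181,49]),"jaw_knob":(122,[448,206,62]),"pawl_pin":(54,[516,192,36]),"pawl_tip":(96.4,[475,203,87]),"vice":(0,[573,182,0]),"bearing_block":(-43.5,[612,177,26])}
K={"kit":[586,-205,0],"bay":[476,-207,12],"drawer_front":[404,-200,69],"carton_green":[610,-274,92],"carton_blue":[641,-170,92]}
A=[];P={}
for n in range(3):
  for c in ("scene","top"):
    im=eyes.snapshot(c)
    for t,(x,r) in V.items():
        b=best(c,t,r)
        if b is not None: A.append((x,b[0],b[1])); P.setdefault(t,[]).append(b)
    for t,r in K.items():
        b=best(c,t,r,60)
        if b is not None: P.setdefault(t,[]).append(b)
for t in P: print(t,len(P[t]),np.round(np.mean(P[t],0),1),np.round(np.std(P[t],0),1))
A=np.array(A); x=A[:,0]; px=np.polyfit(x,A[:,1],1); py=np.polyfit(x,A[:,2],1)
print("vice o",px[1],py[1],"dir",px[0],py[0],np.hypot(px[0],py[0]),np.arctan2(py[0],px[0]))
im=eyes.snapshot("top"); a=cv2.resize(im[170:330,370:510],None,fx=4,fy=4,interpolation=cv2.INTER_CUBIC)
cv2.imwrite("pics/k1.png",a[:600,:,::-1])
E
```

```text
fixed_lip 6 [652.6 166.6  50.1] [2.1 1.6 1.8]
jaw_lip 6 [572.9 181.1  49.7] [2.  1.8 1. ]
jaw_knob 5 [447.4 206.1  60.4] [1.8 1.9 1.8]
pawl_pin 6 [514.2 191.   36.7] [1.8 1.8 3. ]
pawl_tip 6 [474.6 201.8  88.9] [1.4 1.4 2.2]
vice 6 [5.719e+02 1.838e+02 4.000e-01] [0.8 1.9 1.4]
bearing_block 6 [613.9 175.6  25.5] [1.3 1.8 0.8]
kit 6 [ 5.852e+02 -2.042e+02 -2.000e-01] [3.6 1.6 1. ]
bay 6 [ 475.8 -207.2   13.7] [1.2 1.3 2. ]
drawer_front 5 [ 405.  -156.3   70.7] [1.6 2.2 2.3]
carton_green 5 [ 612.4 -272.8   93.2] [2.6 0.4 0.7]
carton_blue 6 [ 641.9 -169.9   92.8] [2.1 1.7 1.3]
vice o 569.7030471160076 182.78877811909797 dir -0.9949197287203563 0.188084181803959 1.0125418144658778 2.9547529999058306
```

View pics/k1.png

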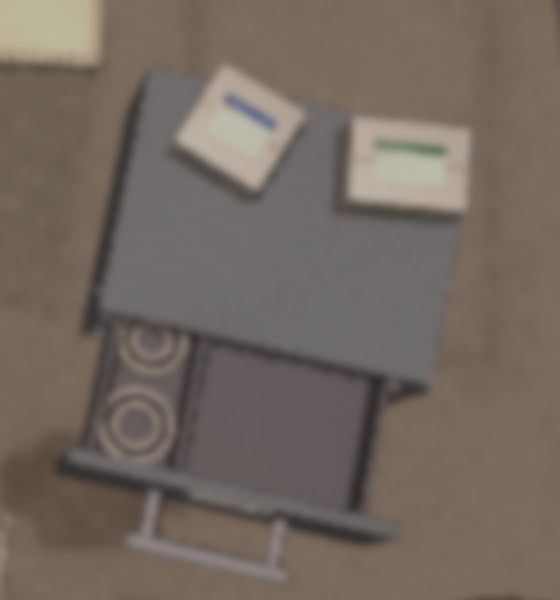

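The enlarged crop shows the chest front edge running from (100,310) to (432,388). The panel top runs from (68,455) to (395,537), and the handle bar from (130,542) to (285,577). I'll compute the kit geometry and the first move.

```bash
cat >> h.py <<'E'
O=np.array([569.4,182.9]); U=np.array([np.cos(2.954),np.sin(2.954)]); W=np.array([-U[1],U[0]])
def vice(x,z,y=0): return np.r_[O+U*x+W*y,z]
def yaw(s): x=R.from_quat(s["ee_rot"]).as_matrix()[:,0]; return np.arctan2(x[1],x[0])
def plan(p,psi,n,s=None,clo=0,sub=None):
    """print n rows to world TCP p, tool-down yaw psi"""
    s=s or ctrl.sense(); R0=R.from_quat(s["ee_rot"]); p0=s["eef_pos"]
    R1=R.from_euler("z",psi)*R.from_euler("x",np.pi); rv=(R0.inv()*R1).as_rotvec()/n
    print("t",round(s["time_s"],2),"p",np.round(p0,1),"yaw",round(yaw(s),3),"F",np.round(s["wrist_force"],1),"w",round(s["grip_width"],3),"gf",round(s["grip_force"],1))
    for k in range(n):
        sh=(R0*R.from_rotvec(rv*k)).inv().apply((np.asarray(p)-p0)/n)/10
        print(np.round(rv,3).tolist(),np.round(sh,2).tolist())
E
python3 - <<'E'
from h import *
f=lambda u,v,z: ray("top",370+u/4,170+v/4,z)[:2]
for n,a,b,z in (("chestfront",(100,310),(432,388),92),("panel",(68,455),(395,537),85),("bar",(130,542),(285,577),43),("left",(150,70),(100,310),92),("floor", (185,468),(358,510),52)):
    A,B=f(*a,z),f(*b,z); d=A-B; print(n,A.round(),B.round(),np.hypot(*d).round(1),np.arctan2(-d[0],d[1]).round(3))
plan(vice(134,200),2.954,18)
E
```

```text
chestfront [526. -79.] [ 472. -291.] 219.0 -0.251
panel [432. -55.] [ 377. -262.] 214.4 -0.262
bar [ 378. -100.] [ 354. -201.] 104.0 -0.236
left [ 689. -120.] [526. -79.] 168.1 -1.815
floor [ 426. -137.] [ 397. -250.] 116.3 -0.254
t 5.75 p [ 198.3 -513.   223.1] yaw 0.369 F [-0.3  0.4  0.2] w 1.001 gf 0.0
[-0.0, -0.0, -0.144] [2.68, -3.26, 0.13]
[-0.0, -0.0, -0.144] [3.12, -2.84, 0.13]
[-0.0, -0.0, -0.144] [3.5, -2.36, 0.13]
[-0.0, -0.0, -0.144] [3.8, -1.84, 0.13]
[-0.0, -0.0, -0.144] [4.02, -1.27, 0.13]
[-0.0, -0.0, -0.144] [4.16, -0.69, 0.13]
[-0.0, -0.0, -0.144] [4.22, -0.08, 0.13]
[-0.0, -0.0, -0.144] [4.19, 0.52, 0.13]
[-0.0, -0.0, -0.144] [4.07, 1.12, 0.13]
[-0.0, -0.0, -0.144] [3.87, 1.69, 0.13]
[-0.0, -0.0, -0.144] [3.59, 2.22, 0.13]
[-0.0, -0.0, -0.144] [3.23, 2.71, 0.13]
[-0.0, -0.0, -0.144] [2.81, 3.15, 0.13]
[-0.0, -0.0, -0.144] [2.33, 3.52, 0.13]
[-0.0, -0.0, -0.144] [1.8, 3.82, 0.13]
[-0.0, -0.0, -0.144] [1.24, 4.03, 0.13]
[-0.0, -0.0, -0.144] [0.65, 4.17, 0.13]
[-0.0, -0.0, -0.144] [0.04, 4.22, 0.13]
```

>>> play_rows --increments '[[[0, 0, -0.144, 2.7, -3.3, 0.1, 1], [0, 0, -0.144, 3.1, -2.8, 0.1, 1], [0, 0, -0.144, 3.5, -2.4, 0.1, 1], [0, 0, -0.144, 3.8, -1.8, 0.1, 1], [0, 0, -0.144, 4.0, -1.3, 0.1, 1]]]'

```text
time_s: 6.25
eef_pos: [264.6, -311.2, 218.1]
ee_rot: [0.854, 0.52, 0.0, 0.0]
wrist_force: [0.9, 0.1, -0.4]
grip_width: 0.142
grip_force: 0.0
```

>>> play_rows --increments '[[[0, 0, -0.144, 4.2, -0.7, 0.1, 1], [0, 0, -0.144, 4.2, -0.1, 0.1, 1], [0, 0, -0.144, 4.2, 0.5, 0.1, 1], [0, 0, -0.144, 4.1, 1.1, 0.1, 1], [0, 0, -0.144, 3.9, 1.7, 0.1, 1]]]'

```text
time_s: 6.75
eef_pos: [330.2, -109.7, 213.4]
ee_rot: [0.616, 0.788, 0.0, 0.001]
wrist_force: [1.2, -0.3, -0.1]
grip_width: 0.003
grip_force: 0.0
```

>>> play_rows --increments '[[[0, 0, -0.144, 3.6, 2.2, 0.1, 1], [0, 0, -0.144, 3.2, 2.7, 0.1, 1], [0, 0, -0.144, 2.8, 3.1, 0.1, 1], [0, 0, -0.144, 2.3, 3.5, 0.1, 1], [0, 0, -0.144, 1.8, 3.8, 0.1, 1]]]'

```text
time_s: 7.25
eef_pos: [395.2, 90.1, 208.4]
ee_rot: [0.299, 0.954, 0.0, 0.001]
wrist_force: [0.9, -0.3, -0.8]
grip_width: -0.006
grip_force: 0.0
```

>>> play_rows --increments '[[[0, 0, -0.144, 1.2, 4.0, 0.1, 1], [0, 0, -0.144, 0.6, 4.2, 0.1, 1], [0, 0, -0.144, 0, 4.2, 0.1, 1], [0, 0, 0, 0, 0, 0, 1], [0, 0, 0, 0, 0, 0, 1]]]'

```text
time_s: 7.75
eef_pos: [434.7, 208.4, 204.7]
ee_rot: [0.09, 0.996, -0.0, -0.0]
wrist_force: [0.1, -0.1, 0.4]
grip_width: -0.002
grip_force: 0.0
```

```bash
python3 - <<'E'
from h import *
plan(vice(134,103),2.954,4)
im=eyes.snapshot("wrist"); cv2.imwrite("pics/w1.png",im[:,:,::-1])
for t,x in (("pawl_tip",96.4),("jaw_knob",122),("pawl_pin",54)):
    print(t,vice(x,0).round(),[(np.round(d["at"]).tolist(),round(d["conf"],2)) for d in eyes.tip_of("wrist",t)[:2]])
E
```

```text
t 7.75 p [434.7 208.4 204.7] yaw 2.962 F [ 0.1 -0.1  0.4] w -0.002 gf 0.0
[-0.0, -0.0, 0.002] [-0.08, 0.0, 2.54]
[-0.0, -0.0, 0.002] [-0.08, 0.0, 2.54]
[-0.0, -0.0, 0.002] [-0.08, 0.0, 2.54]
[-0.0, -0.0, 0.002] [-0.08, 0.0, 2.54]
pawl_tip [475. 201.   0.] [([474.0, 206.0, 82.0], 0.92), ([455.0, 206.0, 63.0], 0.7)]
jaw_knob [450. 206.   0.] [([455.0, 203.0, 60.0], 0.75)]
pawl_pin [516. 193.   0.] [([519.0, 190.0, 32.0], 0.56), ([589.0, -204.0, 1.0], 0.41)]
```

View pics/w1.png

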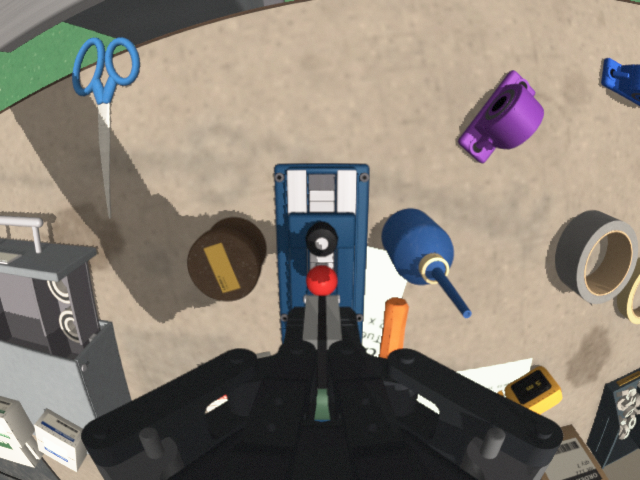

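The wrist view has the ball at (321,280) and the knob at (321,240), in line with the tool. I'll descend behind the ball and push it over.

>>> play_rows --increments '[[[0, 0, 0.002, -0.1, 0, 2.5, 1], [0, 0, 0.002, -0.1, 0, 2.5, 1], [0, 0, 0.002, -0.1, 0, 2.5, 1], [0, 0, 0.002, 0, 0, 2.5, 1], [0, 0, 0, 0, 0, 0.1, 1]]]'

```text
time_s: 8.45
eef_pos: [435.6, 205.5, 101.8]
ee_rot: [0.095, 0.995, -0.001, -0.002]
wrist_force: [-0.0, -0.2, -0.2]
grip_width: -0.005
grip_force: 0.0
```

>>> play_rows --increments '[[[0, 0, 0, -1, 0, 0, 1], [0, 0, 0, -1, 0, 0, 1], [0, 0, 0, -1, 0, 0, 1], [0, 0, 0, -1, 0, 0, 1], [0, 0, 0, -1, 0, 0, 1]]]'

```text
time_s: 8.95
eef_pos: [488.7, 197.8, 104.7]
ee_rot: [0.094, 0.996, 0.0, 0.001]
wrist_force: [-0.4, -0.7, 0.2]
grip_width: 0.0
grip_force: 0.0
```

>>> play_rows --increments '[[[0, 0, 0, -1, 0, 0, 1], [0, 0, 0, -1, 0, 0, 1], [0, 0, 0, -1, 0, 0, 1], [0, 0, 0, 0, 0, 0, 1], [0, 0, 0, 0, 0, 0, 1]]]'

```text
time_s: 9.45
eef_pos: [516.4, 192.2, 103.8]
ee_rot: [0.094, 0.996, -0.0, -0.0]
wrist_force: [-0.2, 0.1, -0.1]
grip_width: -0.001
grip_force: 0.0
```

>>> play_rows --increments '[[[0, 0, 0, 1, 0, -4, 1], [0, 0, 0, 3, 0, -5, -0.1], [0, 0, 0, 3, 0, 0, -0.1], [0, 0, 0, 0, 0, 0, -0.1], [0, 0, 0, 0, 0, 0, -0.1]]]'

```text
time_s: 9.95
eef_pos: [451.3, 204.9, 187.2]
ee_rot: [0.094, 0.996, -0.0, 0.0]
wrist_force: [-0.2, 0.9, 0.4]
grip_width: 0.55
grip_force: 0.0
```

```bash
python3 - <<'E'
from h import *
s=ctrl.sense()
im=eyes.snapshot("wrist"); cv2.imwrite("pics/w2.png",im[:,:,::-1])
for t in ("pawl_tip","jaw_knob"):
    print(t,[(np.round(d["at"]).tolist(),round(d["conf"],2)) for d in eyes.tip_of("wrist",t)[:2]])
plan(vice(122,70),2.954,5,s)
E
```

```text
pawl_tip [([472.0, 203.0, 83.0], 0.73)]
jaw_knob [([452.0, 208.0, 61.0], 0.62)]
t 9.95 p [451.3 204.9 187.2] yaw 2.954 F [-0.2  0.9  0.4] w 0.55 gf 0.0
[0.0, 0.0, -0.0] [0.04, 0.01, 2.34]
[0.0, 0.0, -0.0] [0.04, 0.01, 2.34]
[0.0, 0.0, -0.0] [0.04, 0.01, 2.34]
[0.0, 0.0, -0.0] [0.04, 0.01, 2.34]
[0.0, 0.0, -0.0] [0.04, 0.01, 2.34]
```

View pics/w2.png

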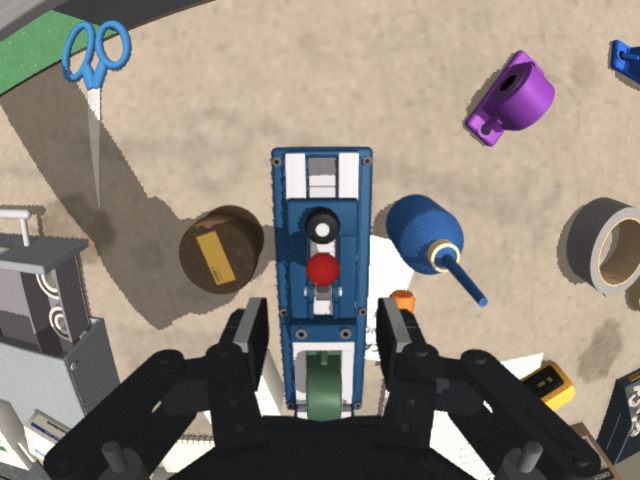

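The pawl is still unflipped: the ball at (322,269) is next to the knob at (322,228). The push stopped near upright, so I'll repeat it further and a bit lower.

>>> play_rows --increments '[[[0, 0, 0, 1.3, 0, 0, 1], [0, 0, 0, 0, 0, 3, 1], [0, 0, 0, 0, 0, 3, 1], [0, 0, 0, 0, 0, 2.7, 1], [0, 0, 0, 0, 0, 0, 1]]]'

```text
time_s: 10.6
eef_pos: [435.6, 206.1, 96.6]
ee_rot: [0.094, 0.996, -0.001, -0.004]
wrist_force: [-0.6, -0.2, -0.3]
grip_width: -0.001
grip_force: 0.0
```

>>> play_rows --increments '[[[0, 0, 0, -1, 0, 0, 1], [0, 0, 0, -1, 0, 0, 1], [0, 0, 0, -1, 0, 0, 1], [0, 0, 0, 0, 0, 0, 1]]]'

```text
time_s: 11.0
eef_pos: [471.8, 201.5, 101.2]
ee_rot: [0.095, 0.995, 0.001, 0.002]
wrist_force: [-0.5, 0.9, -0.3]
grip_width: -0.0
grip_force: 0.0
```

```bash
python3 - <<'E'
from h import *
s=ctrl.sense(); print(s["eef_pos"],s["wrist_force"],s["moment"],ctrl.nose_length)
im=eyes.snapshot("wrist"); cv2.imwrite("pics/w3.png",im[150:,100:540,::-1])
E
```

```text
[471.77484278 201.45896675 101.22090696] [-0.54396752  0.90565925 -0.26844192] [-0.02624842  0.01328656  0.02857394] 25.0
```

View pics/w3.png

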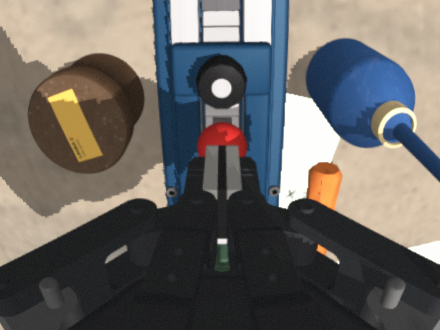

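The fingertips, at crop (222,148), overlap the ball at (222,138), which is still visible on the knob side. I'll check the projection geometry.

```bash
cat >> h.py <<'E'
def proj(p,i=None):
    i=i or eyes.camera_info("wrist"); T=np.array(i["T"]); q=T[:3,:3].T@(np.asarray(p)-T[:3,3]); q=np.array([q[0],-q[1],-q[2]])
    r=np.hypot(q[0],q[1]); th=np.arctan2(r,q[2]); return np.array([i["cx"]+i["fx"]*th*q[0]/r,i["cy"]+i["fy"]*th*q[1]/r])
E
python3 - <<'E'
from h import *
s=ctrl.sense(); Rm=R.from_quat(s["ee_rot"]); print("cam in tool",Rm.inv().apply(np.array(eyes.camera_info("wrist")["T"])[:3,3]-s["eef_pos"]).round(1))
for x in (-11,0,11):
  for z in (0,19,25): print("tool",x,z,(proj(s["eef_pos"]+Rm.apply([x,0,z]))-[100,150]).round())
print("ball0",(proj(vice(96.4,87))-[100,150]).round(),"knobtop",(proj(vice(122,71))-[100,150]).round())
for a in (.2,.4,.6): 
    t=np.deg2rad(50)+a; print("ball",a,(proj(vice(54+66*np.cos(t),36+66*np.sin(t)))-[100,150]).round())
print(eyes.snapshot("scene").shape)
im=eyes.snapshot("scene"); a=im[220:320,220:350]; cv2.imwrite("pics/s3.png",cv2.resize(a,None,fx=6,fy=6,interpolation=cv2.INTER_CUBIC)[:,:,::-1])
E
```

```text
cam in tool [  80.1   -0.7 -149.5]
tool -11 0 [223. 175.]
tool -11 19 [223. 156.]
tool -11 25 [223. 151.]
tool 0 0 [223. 155.]
tool 0 19 [223. 137.]
tool 0 25 [223. 132.]
tool 11 0 [223. 133.]
tool 11 19 [223. 117.]
tool 11 25 [223. 112.]
ball0 [223. 149.] knobtop [223.  90.]
ball 0.2 [223. 175.]
ball 0.4 [223. 201.]
ball 0.6 [224. 225.]
(480, 640, 3)
```

View pics/s3.png

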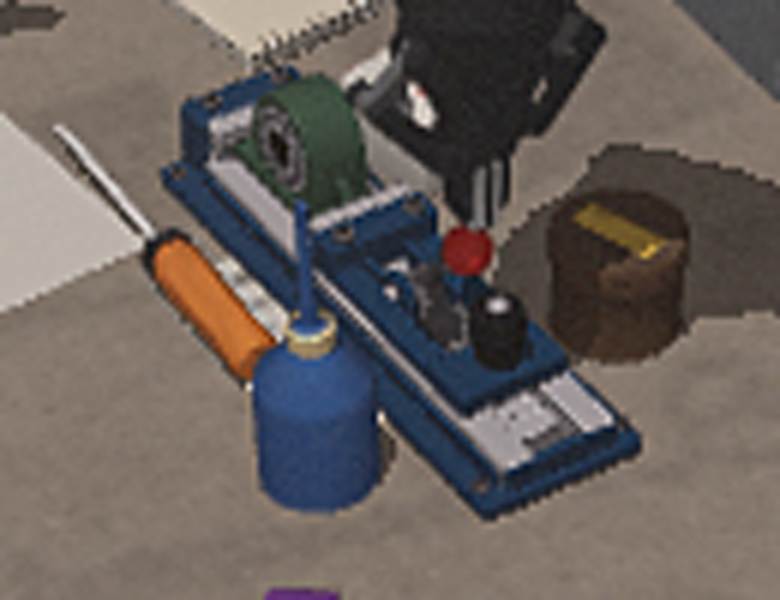

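The scene crop shows the fingertips at about (482,225), apparently above and behind the ball at (468,250). I'll project the expected tips into both views.

```bash
cat >> h.py <<'E'
def pin(c,p):
    i=eyes.camera_info(c); T=np.array(i["T"]); q=T[:3,:3].T@(np.asarray(p)-T[:3,3]); return np.array([i["cx"]-i["fx"]*q[0]/q[2],i["cy"]+i["fy"]*q[1]/q[2]])
E
python3 - <<'E'
from h import *
s=ctrl.sense(); Rm=R.from_quat(s["ee_rot"])
g=lambda p: ((pin("scene",p)-[220,220])*6).round()
for z in (-20,0,25): print(z,[g(s["eef_pos"]+Rm.apply([x,0,z])).tolist() for x in (-11,11)])
for a in (0,.2,.4,.6):
    t=np.deg2rad(50)+a; print("ball",a,g(vice(54+66*np.cos(t),36+66*np.sin(t))))
print("knob top",g(vice(122,71)))
E
```

```text
-20 [[463.0, 178.0], [489.0, 203.0]]
0 [[462.0, 212.0], [488.0, 237.0]]
25 [[462.0, 254.0], [488.0, 279.0]]
ball 0 [467. 241.]
ball 0.2 [454. 216.]
ball 0.4 [440. 194.]
ball 0.6 [425. 175.]
knob top [497. 297.]
```

Both views suggest that the fingertips sit near TCP height, not 25 mm ahead. I'll confirm this with a gentle touch on the knob top, which is at a known z of 71.

>>> play_rows --increments '[[[0, 0, 0, 1.3, 0, 0, 1], [0, 0, 0, 1.2, 0, 0, 1], [0, 0, 0, 0, 0, 0.3, 1], [0, 0, 0, 0, 0, 0.2, 1], [0, 0, 0, 0, 0, 0, 1]]]'

```text
time_s: 11.65
eef_pos: [444.1, 206.2, 94.8]
ee_rot: [0.094, 0.996, -0.0, 0.0]
wrist_force: [0.5, -0.8, -0.7]
grip_width: -0.001
grip_force: 0.0
```

>>> play_rows --increments '[[[0, 0, 0, 0, 0, 0.2, 1], [0, 0, 0, 0, 0, 0.2, 1], [0, 0, 0, 0, 0, 0, 1]]]'

```text
time_s: 11.95
eef_pos: [444.1, 206.0, 90.6]
ee_rot: [0.094, 0.996, -0.0, -0.0]
wrist_force: [0.4, 0.5, -0.5]
grip_width: 0.0
grip_force: 0.0
```

>>> play_rows --increments '[[[0, 0, 0, 0, 0, 0.3, 1], [0, 0, 0, 0, 0, 0.3, 1], [0, 0, 0, 0, 0, 0, 1]]]'

```text
time_s: 12.25
eef_pos: [443.8, 206.0, 84.4]
ee_rot: [0.094, 0.996, -0.0, -0.0]
wrist_force: [0.1, 0.3, -0.1]
grip_width: -0.001
grip_force: 0.0
```

>>> play_rows --increments '[[[0, 0, 0, 0, 0, 0.2, 1], [0, 0, 0, 0, 0, 0.2, 1], [0, 0, 0, 0, 0, 0, 1]]]'

```text
time_s: 12.55
eef_pos: [443.9, 206.1, 80.7]
ee_rot: [0.094, 0.996, -0.0, -0.0]
wrist_force: [-0.7, -0.3, -0.2]
grip_width: -0.002
grip_force: 0.0
```

>>> play_rows --increments '[[[0, 0, 0, 0, 0, 0.2, 1], [0, 0, 0, 0, 0, 0.2, 1], [0, 0, 0, 0, 0, 0, 1]]]'

```text
time_s: 12.85
eef_pos: [443.9, 206.1, 76.7]
ee_rot: [0.094, 0.996, -0.0, -0.0]
wrist_force: [-0.1, -0.5, -0.3]
grip_width: -0.0
grip_force: 0.0
```

>>> play_rows --increments '[[[0, 0, 0, 0, 0, 0.2, 1], [0, 0, 0, 0, 0, 0.2, 1], [0, 0, 0, 0, 0, 0, 1]]]'

```text
time_s: 13.15
eef_pos: [443.9, 206.0, 72.6]
ee_rot: [0.094, 0.996, -0.0, -0.0]
wrist_force: [0.7, 0.1, -0.0]
grip_width: 0.003
grip_force: 0.0
```

>>> play_rows --increments '[[[0, 0, 0, 0, 0, 0.2, 1], [0, 0, 0, 0, 0, 0, 1]]]'

```text
time_s: 13.35
eef_pos: [444.0, 206.1, 70.7]
ee_rot: [0.094, 0.996, -0.0, -0.0]
wrist_force: [-0.3, 0.5, 0.2]
grip_width: 0.001
grip_force: 0.0
```

```bash
python3 - <<'E'
from h import *
s=ctrl.sense(); Rm=R.from_quat(s["ee_rot"])
w=eyes.snapshot("wrist"); a=cv2.resize(w[180:430,220:420],(400,500),interpolation=cv2.INTER_CUBIC)
c=eyes.snapshot("scene"); b=cv2.resize(c[225:295,275:331],(400,500),interpolation=cv2.INTER_CUBIC)
for z in (0,25):
    for x in (-11,11):
        p=s["eef_pos"]+Rm.apply([x,0,z]); print(x,z,(2*(proj(p)-[220,180])).round(),((pin("scene",p)-[275,225])*7.143+[400,0]).round())
print(eyes.camera_info("scene")["cx"])
cv2.imwrite("pics/m4.png",np.hstack([a,b])[:,:,::-1])
E
```

```text
-11 0 [205. 290.] [592. 310.]
11 0 [205. 205.] [624. 341.]
-11 25 [205. 241.] [592. 359.]
11 25 [205. 163.] [623. 390.]
313.54535598788686
```

View pics/m4.png

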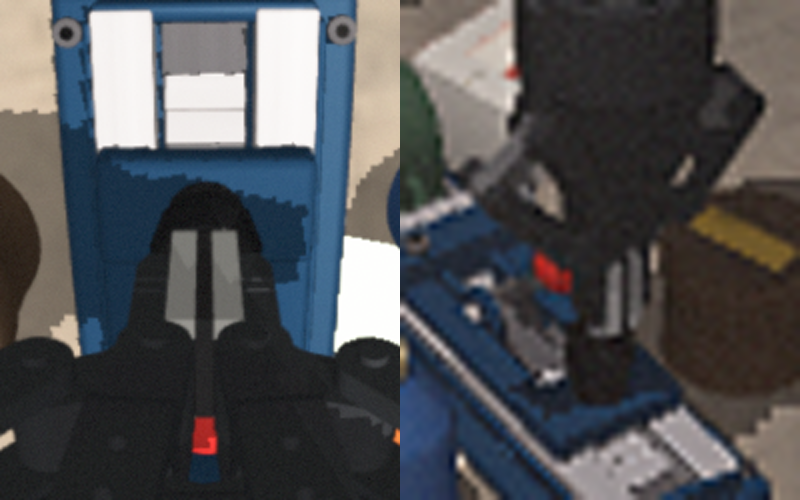

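The composite shows the closed tips just on the knob top, at scene crop (620,330). That puts the real tips at about TCP height, so I'll feel for the contact.

>>> play_rows --increments '[[[0, 0, 0, 0, 0, 0.2, 1], [0, 0, 0, 0, 0, 0, 1]]]'

```text
time_s: 13.65
eef_pos: [444.0, 206.1, 68.8]
ee_rot: [0.094, 0.996, -0.0, -0.0]
wrist_force: [-0.4, -0.1, -0.4]
grip_width: 0.001
grip_force: 0.0
```

>>> play_rows --increments '[[[0, 0, 0, 0, 0, 0.2, 1], [0, 0, 0, 0, 0, 0, 1]]]'

```text
time_s: 13.85
eef_pos: [444.0, 206.1, 66.7]
ee_rot: [0.094, 0.996, -0.0, -0.0]
wrist_force: [-0.5, -0.2, 0.8]
grip_width: 0.0
grip_force: 0.0
```

>>> play_rows --increments '[[[0, 0, 0, 0, 0, 0.2, 1], [0, 0, 0, 0, 0, 0, 1]]]'

```text
time_s: 14.05
eef_pos: [444.0, 206.1, 64.7]
ee_rot: [0.094, 0.996, -0.0, -0.0]
wrist_force: [-0.5, -0.2, 1.0]
grip_width: -0.0
grip_force: 0.0
```

>>> play_rows --increments '[[[0, 0, 0, 0, 0, 0.2, 1], [0, 0, 0, 0, 0, 0, 1]]]'

```text
time_s: 14.25
eef_pos: [444.2, 206.2, 62.8]
ee_rot: [0.094, 0.996, 0.0, 0.0]
wrist_force: [0.1, -0.9, -0.4]
grip_width: -0.003
grip_force: 0.0
```

>>> play_rows --increments '[[[0, 0, 0, 0, 0, 0.2, 1], [0, 0, 0, 0, 0, 0, 1]]]'

```text
time_s: 14.45
eef_pos: [444.3, 206.2, 62.4]
ee_rot: [0.094, 0.996, 0.0, 0.0]
wrist_force: [-4.1, -0.2, 15.2]
grip_width: 0.003
grip_force: 7.7
```

Contact came at eef z 62.4, so the closed tips actually sit about 8.5 mm behind the TCP and the effective nose is -8.5. I'll redo the pawl push with tips at about z 79.

>>> play_rows --increments '[[[0, 0, 0, 0, 0, -0.9, 1], [0, 0, 0, 0.5, 0, 0, 1], [0, 0, 0, 0.4, 0, 0, 1], [0, 0, 0, 0, 0, 0, 1], [0, 0, 0, 0, 0, 0, 1]]]'

```text
time_s: 14.95
eef_pos: [434.9, 207.8, 69.6]
ee_rot: [0.094, 0.996, -0.0, -0.0]
wrist_force: [0.4, 0.0, 0.3]
grip_width: -0.001
grip_force: 0.0
```

>>> play_rows --increments '[[[0, 0, 0, -0.8, 0, 0, 1], [0, 0, 0, -0.8, 0, 0, 1], [0, 0, 0, -0.8, 0, 0, 1], [0, 0, 0, -0.8, 0, 0, 1], [0, 0, 0, -0.8, 0, 0, 1]]]'

```text
time_s: 15.45
eef_pos: [475.6, 200.1, 69.9]
ee_rot: [0.094, 0.996, -0.0, 0.0]
wrist_force: [-1.6, 1.4, 1.8]
grip_width: -0.002
grip_force: 0.5
```

>>> play_rows --increments '[[[0, 0, 0, -0.8, 0, 0, 1], [0, 0, 0, -0.8, 0, 0, 1], [0, 0, 0, -0.8, 0, 0, 1], [0, 0, 0, -0.8, 0, 0, 1], [0, 0, 0, -0.8, 0, 0, 1]]]'

```text
time_s: 15.95
eef_pos: [514.7, 192.6, 70.0]
ee_rot: [0.094, 0.996, -0.0, 0.0]
wrist_force: [-0.7, 0.1, -1.3]
grip_width: -0.003
grip_force: 0.0
```

```bash
python3 - <<'E'
from h import *
s=ctrl.sense(); print((np.array(s["eef_pos"][:2])-O)@U, s["eef_pos"].round(1), s["wrist_force"].round(1))
eyes.snapshot("scene")
print([(np.round(d["at"]).tolist(),round(d["conf"],2)) for d in eyes.tip_of("scene","pawl_tip")[:2]])
E
```

```text
55.50695174010707 [514.7 192.6  70. ] [-0.7  0.1 -1.3]
[([640.0, -168.0, 92.0], 0.49), ([544.0, 188.0, 96.0], 0.38)]
```

>>> play_rows --increments '[[[0, 0, 0, -0.5, 0, 0, 1], [0, 0, 0, 0, 0, 0, 1], [0, 0, 0, 1.4, 0, -4, 1], [0, 0, 0, 3, 0, -1, -0.1], [0, 0, 0, 3, 0, 0, -0.1]]]'

```text
time_s: 16.55
eef_pos: [447.0, 206.3, 121.8]
ee_rot: [0.095, 0.996, 0.001, 0.002]
wrist_force: [0.3, -0.3, 0.4]
grip_width: 0.328
grip_force: 0.0
```

>>> play_rows --increments '[[[0, 0, 0, 0, 0, 0, -0.1], [0, 0, 0, 0, 0, 0, -0.1]]]'

```text
time_s: 16.75
eef_pos: [445.9, 206.0, 120.3]
ee_rot: [0.094, 0.996, 0.0, 0.0]
wrist_force: [0.5, 0.4, -0.2]
grip_width: 0.548
grip_force: 0.0
```

```bash
python3 - <<'E'
from h import *
s=ctrl.sense(); 
for c in ("scene","wrist"):
    im=eyes.snapshot(c)
    for t in ("pawl_tip","jaw_knob"):
        print(c,t,[(np.round(d["at"]).tolist(),((d["at"][:2]-O)@U).round(),((d["at"][:2]-O)@W).round(),round(d["conf"],2)) for d in eyes.tip_of(c,t)[:2]])
plan(vice(123,38),2.954,4,s)
E
```

```text
scene pawl_tip [([537.0, 517.0, 0.0], np.float64(94.0), np.float64(-322.0), 0.64), ([560.0, 186.0, 86.0], np.float64(10.0), np.float64(-1.0), 0.51)]
scene jaw_knob [([447.0, 206.0, 61.0], np.float64(124.0), np.float64(0.0), 0.63)]
wrist pawl_tip [([560.0, 187.0, 87.0], np.float64(10.0), np.float64(-3.0), 0.58)]
wrist jaw_knob [([457.0, 202.0, 63.0], np.float64(114.0), np.float64(2.0), 0.7)]
t 16.75 p [445.9 206.  120.3] yaw 2.954 F [ 0.5  0.4 -0.2] w 0.548 gf 0.0
[0.0, 0.0, -0.0] [-0.07, 0.01, 2.06]
[0.0, 0.0, -0.0] [-0.07, 0.01, 2.06]
[0.0, 0.0, -0.0] [-0.07, 0.01, 2.06]
[0.0, 0.0, -0.0] [-0.07, 0.01, 2.06]
```

The pawl is flipped (tip at vice x 10–12, z 87). Next I grip the knob.

>>> play_rows --increments '[[[0, 0, 0, -0.1, 0, 2.5, -0.1], [0, 0, 0, -0.1, 0, 2.5, -0.1], [0, 0, 0, -0.1, 0, 2, -0.1], [0, 0, 0, 0, 0, 1.2, -0.1], [0, 0, 0, 0, 0, 0, -0.1]]]'

```text
time_s: 17.55
eef_pos: [448.0, 204.7, 36.4]
ee_rot: [0.094, 0.996, -0.001, -0.002]
wrist_force: [0.2, 0.3, 0.4]
grip_width: 0.55
grip_force: 0.0
```

>>> play_rows --increments '[[[0, 0, 0, 0, 0, 0, 1], [0, 0, 0, 0, 0, 0, 1], [0, 0, 0, 0, 0, 0, 1], [0, 0, 0, 0, 0, 0, 1]]]' --force 30

```text
time_s: 17.95
eef_pos: [449.7, 205.5, 38.8]
ee_rot: [0.094, 0.996, 0.0, 0.001]
wrist_force: [-0.2, -0.3, 1.8]
grip_width: 0.3
grip_force: 30.0
```

>>> play_rows --increments '[[[0, 0, 0, 0.8, 0, 0, 1], [0, 0, 0, 0.8, 0, 0, 1], [0, 0, 0, 0.8, 0, 0, 1], [0, 0, 0, 0.8, 0, 0, 1], [0, 0, 0, 0.8, 0, 0, 1]]]'

```text
time_s: 18.45
eef_pos: [410.0, 212.7, 38.7]
ee_rot: [0.094, 0.996, -0.0, 0.001]
wrist_force: [3.3, -2.7, 5.6]
grip_width: 0.303
grip_force: 31.4
```

>>> play_rows --increments '[[[0, 0, 0, 0.3, 0, 0, 1], [0, 0, 0, 0, 0, 0, 1]]]'

```text
time_s: 18.65
eef_pos: [408.4, 213.0, 38.8]
ee_rot: [0.094, 0.996, -0.001, 0.002]
wrist_force: [6.9, -4.4, 1.4]
grip_width: 0.302
grip_force: 31.0
```

The jaw came back the full 42 mm. I'll release, lift, move over the block and check.

>>> play_rows --increments '[[[0, 0, 0, 0, 0, 0, -0.1], [0, 0, 0, 0, 0, 0, -0.1], [0, 0, 0, 0, 0, -4, -0.1], [0, 0, 0, 0, 0, -5, -0.3], [0, 0, 0, 0, 0, -0.5, -0.3]]]'

```text
time_s: 19.15
eef_pos: [408.5, 214.6, 137.3]
ee_rot: [0.094, 0.996, 0.002, 0.002]
wrist_force: [1.2, 0.1, -0.4]
grip_width: 0.651
grip_force: 0.0
```

>>> play_rows --increments '[[[0, 0, 0, -4.1, 0, 0, -0.3], [0, 0, 0, -4.1, 0, 0, -0.3], [0, 0, 0, -4.1, 0, 0, -0.3], [0, 0, 0, -4.2, 0, 0, -0.3], [0, 0, 0, -4.2, 0, 0, -0.3]]]'

```text
time_s: 19.65
eef_pos: [609.9, 174.4, 131.7]
ee_rot: [0.094, 0.996, 0.0, -0.002]
wrist_force: [0.3, 0.0, -0.7]
grip_width: 0.652
grip_force: 0.0
```

>>> play_rows --increments '[[[0, 0, 0, 0, 0, 0, -0.3], [0, 0, 0, 0, 0, 0, -0.3], [0, 0, 0, 0, 0, 0, -0.3]]]'

```text
time_s: 19.95
eef_pos: [607.8, 174.8, 132.0]
ee_rot: [0.094, 0.996, -0.0, -0.002]
wrist_force: [-0.1, 1.1, -0.9]
grip_width: 0.648
grip_force: 0.0
```

```bash
python3 - <<'E'
from h import *
s=ctrl.sense(); 
im=eyes.snapshot("top")
for t in ("pawl_tip","jaw_knob","jaw_lip"):
    print(t,[(np.round(d["at"]).tolist(),((d["at"][:2]-O)@U).round(),((d["at"][:2]-O)@W).round(),round(d["conf"],2)) for d in eyes.tip_of("top",t)[:2]])
im=eyes.snapshot("wrist"); cv2.imwrite("pics/w5.png",im[:,:,::-1])
print([(np.round(d["at"]).tolist(),((d["at"][:2]-O)@U).round(),((d["at"][:2]-O)@W).round()) for d in eyes.tip_of("wrist","bearing_block")[:2]])
plan(vice(-43.5,38),2.954,4,s)
E
```

```text
pawl_tip []
jaw_knob []
jaw_lip []
[([617.0, 173.0, 25.0], np.float64(-49.0), np.float64(1.0))]
t 19.95 p [607.8 174.8 132. ] yaw 2.953 F [-0.1  1.1 -0.9] w 0.648 gf 0.0
[-0.0, -0.001, -0.0] [-0.11, 0.02, 2.35]
[-0.0, -0.001, -0.0] [-0.11, 0.02, 2.35]
[-0.0, -0.001, -0.0] [-0.11, 0.02, 2.35]
[-0.0, -0.001, -0.0] [-0.11, 0.02, 2.35]
```

View pics/w5.png

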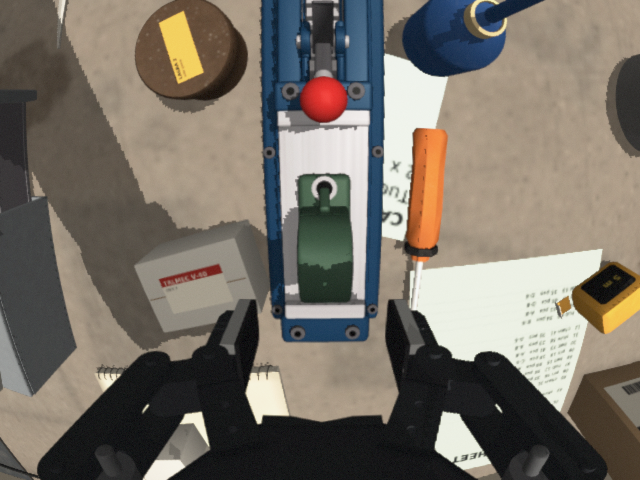

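The wrist view shows the jaw open, the ball at (323,100) and the block centred at (325,240). The red carton's edge is at about (262,290), close to the left finger, so I narrow the opening before descending.

>>> play_rows --increments '[[[0, 0, 0, -0.2, 0, 1.5, 0], [0, 0, 0, -0.2, 0, 2.5, 0], [0, 0, 0, 0, 0, 2.5, 0], [0, 0, 0, 0, 0, 2, 0], [0, 0, 0, 0, 0, 0.9, 0]]]'

```text
time_s: 20.75
eef_pos: [612.1, 173.3, 35.8]
ee_rot: [0.094, 0.996, -0.001, -0.002]
wrist_force: [0.0, -0.3, 0.3]
grip_width: 0.498
grip_force: 0.0
```

>>> play_rows --increments '[[[0, 0, 0, 0, 0, 0, 0], [0, 0, 0, 0, 0, 0, 1], [0, 0, 0, 0, 0, 0, 1], [0, 0, 0, 0, 0, 0, 1], [0, 0, 0, 0, 0, 0, 1]]]' --force 50

```text
time_s: 21.25
eef_pos: [613.8, 174.0, 39.2]
ee_rot: [0.094, 0.996, 0.0, -0.0]
wrist_force: [-1.6, 1.7, -3.7]
grip_width: 0.369
grip_force: 52.9
```

>>> play_rows --increments '[[[0, 0, 0, 0.5, 0, 0, 1], [0, 0, 0, 0.5, 0, 0, 1], [0, 0, 0, 0.5, 0, 0, 1], [0, 0, 0, 0.6, 0, 0, 1], [0, 0, 0, 0, 0, 0, 1]]]' --force 60

```text
time_s: 21.75
eef_pos: [592.3, 177.8, 39.2]
ee_rot: [0.094, 0.996, -0.0, -0.0]
wrist_force: [-2.2, -0.2, -1.4]
grip_width: 0.368
grip_force: 60.2
```

>>> play_rows --increments '[[[0, 0, 0, 0, 0, 0, 1], [0, 0, 0, 0, 0, -0.5, 1], [0, 0, 0, 0, 0, -1, 1], [0, 0, 0, 0, 0, -1, 1], [0, 0, 0, 0, 0, 0, 1]]]'

```text
time_s: 22.25
eef_pos: [595.2, 177.9, 66.1]
ee_rot: [0.094, 0.996, 0.001, 0.002]
wrist_force: [1.4, 0.4, -6.3]
grip_width: 0.367
grip_force: 60.1
```

Gripped and lifted clear (eef z minus 13 mm is the block's underside). Next I plan the carry.

>>> play_rows --increments '[[[0, 0, 0, 0, 0, -2.5, 1], [0, 0, 0, 0, 0, -3, 1], [0, 0, 0, 0, 0, -1.8, 1], [0, 0, 0, 0, 0, 0, 1]]]'

```text
time_s: 22.65
eef_pos: [596.0, 178.0, 140.3]
ee_rot: [0.094, 0.996, 0.001, 0.003]
wrist_force: [0.7, -0.5, -5.9]
grip_width: 0.37
grip_force: 61.2
```

```bash
cat >> h.py <<'E'
KY=-0.253; kx=np.array([np.cos(KY),np.sin(KY)]); ky=np.array([-kx[1],kx[0]]); B=np.array([475.8,-207.2])
def bay(x,y,z): return np.r_[B+kx*x+ky*y,z]
E
python3 - <<'E'
from h import *
plan(bay(-27,-1.8,140),KY+np.pi/2,12)
E
```

```text
t 22.65 p [596.  178.  140.3] yaw 2.953 F [ 0.7 -0.5 -5.9] w 0.37 gf 61.2
[0.001, 0.0, 0.136] [0.61, -3.34, -0.01]
[0.001, 0.0, 0.136] [0.15, -3.39, -0.01]
[0.001, 0.0, 0.136] [-0.32, -3.38, -0.01]
[0.001, 0.0, 0.136] [-0.77, -3.31, -0.0]
[0.001, 0.0, 0.136] [-1.21, -3.17, -0.0]
[0.001, 0.0, 0.136] [-1.63, -2.98, -0.0]
[0.001, 0.0, 0.136] [-2.02, -2.73, 0.0]
[0.001, 0.0, 0.136] [-2.37, -2.43, 0.0]
[0.001, 0.0, 0.136] [-2.68, -2.08, 0.0]
[0.001, 0.0, 0.136] [-2.94, -1.7, 0.0]
[0.001, 0.0, 0.136] [-3.14, -1.28, 0.0]
[0.001, 0.0, 0.136] [-3.29, -0.85, 0.0]
```

>>> play_rows --increments '[[[0, 0, 0.136, 0.6, -3.3, 0, 1], [0, 0, 0.136, 0.1, -3.4, 0, 1], [0, 0, 0.136, -0.3, -3.4, 0, 1], [0, 0, 0.136, -0.8, -3.3, 0, 1], [0, 0, 0.136, -1.2, -3.2, 0, 1]]]'

```text
time_s: 23.15
eef_pos: [531.3, 17.9, 135.6]
ee_rot: [0.423, 0.906, -0.0, -0.001]
wrist_force: [0.3, -0.5, -6.6]
grip_width: 0.368
grip_force: 61.9
```

>>> play_rows --increments '[[[0, 0, 0.136, -1.6, -3.0, 0, 1], [0, 0, 0.136, -2.0, -2.7, 0, 1], [0, 0, 0.136, -2.4, -2.4, 0, 1], [0, 0, 0.136, -2.7, -2.1, 0, 1], [0, 0, 0.136, -2.9, -1.7, 0, 1]]]'

```text
time_s: 23.65
eef_pos: [470.5, -139.9, 135.9]
ee_rot: [0.701, 0.713, -0.0, -0.001]
wrist_force: [0.2, -0.9, -6.5]
grip_width: 0.367
grip_force: 61.9
```

>>> play_rows --increments '[[[0, 0, 0.136, -3.1, -1.3, 0, 1], [0, 0, 0.136, -3.3, -0.8, 0, 1], [0, 0, 0, 0, 0, 0, 1], [0, 0, 0, 0, 0, 0, 1]]]'

```text
time_s: 24.05
eef_pos: [446.9, -202.4, 136.0]
ee_rot: [0.79, 0.613, 0.0, -0.001]
wrist_force: [-0.5, 0.4, -7.1]
grip_width: 0.363
grip_force: 61.9
```

```bash
python3 - <<'E'
from h import *
s=ctrl.sense()
im=eyes.snapshot("wrist"); cv2.imwrite("pics/w6.png",im[:,:,::-1])
f=lambda x,y,z: proj(bay(x,y,z)).round().tolist()
print("floor corners",[f(a,b,12) for a,b in ((-73,-60),(-73,60),(20,60),(20,-60))])
print("top-of-wall at panel",[f(-73,y,52) for y in(-60,60)],"panel outer top",[f(-81,y,85) for y in (-78,140)])
for n in ("bay","drawer_front","bearing_block"): print(n,[(np.round(d["at"]).tolist(),round(d["conf"],2)) for d in eyes.tip_of("wrist",n)[:2]])
plan(bay(-27,-1.8,27),KY+np.pi/2,6,s)
E
```

```text
floor corners [[268.0, 296.0], [262.0, 148.0], [388.0, 148.0], [380.0, 296.0]]
top-of-wall at panel [[261.0, 320.0], [252.0, 152.0]] panel outer top [[244.0, 366.0], [226.0, 16.0]]
bay [([480.0, -207.0, 10.0], 0.68)]
drawer_front [([408.0, -158.0, 72.0], 0.68)]
bearing_block [([448.0, -203.0, 121.0], 0.77)]
t 24.05 p [ 446.9 -202.4  136. ] yaw 1.32 F [-0.5  0.4 -7.1] w 0.363 gf 61.9
[-0.0, -0.0, 0.0] [0.01, 0.04, 1.82]
[-0.0, -0.0, 0.0] [0.01, 0.04, 1.82]
[-0.0, -0.0, 0.0] [0.01, 0.04, 1.82]
[-0.0, -0.0, 0.0] [0.01, 0.04, 1.82]
[-0.0, -0.0, 0.0] [0.01, 0.04, 1.82]
[-0.0, -0.0, 0.0] [0.01, 0.04, 1.82]
```

View pics/w6.png

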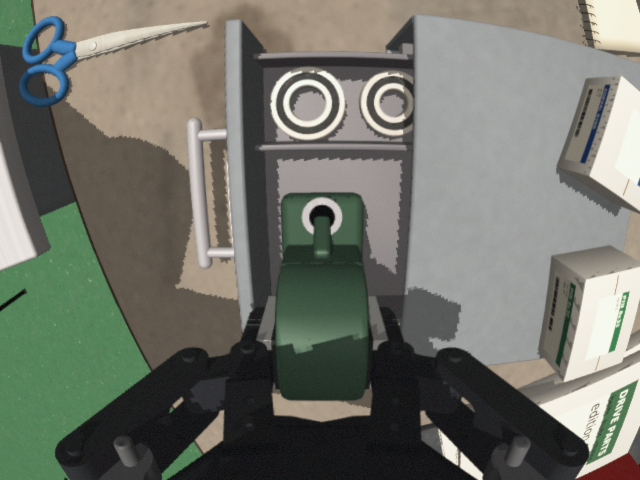

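The wrist view shows the held block, level, over the free compartment. The divider is at row 147, the panel inner face at column 265 and the chest edge at column 412. The foot end at (322,195) is clear of the divider, so I lower it.

>>> play_rows --increments '[[[0, 0, 0, 0, 0.2, 2.5, 1], [0, 0, 0, 0, 0, 2.5, 1], [0, 0, 0, 0, 0, 2, 1], [0, 0, 0, 0, 0, 1.5, 1], [0, 0, 0, 0, 0, 1, 1]]]'

```text
time_s: 24.75
eef_pos: [449.4, -201.4, 40.7]
ee_rot: [0.789, 0.614, -0.0, -0.001]
wrist_force: [-0.1, -0.3, -7.1]
grip_width: 0.37
grip_force: 61.8
```

>>> play_rows --increments '[[[0, 0, 0, 0, 0, 0.5, 1], [0, 0, 0, 0, 0, 0.4, 1], [0, 0, 0, 0, 0, 0.2, 1], [0, 0, 0, 0, 0, 0.1, 1], [0, 0, 0, 0, 0, 0, 1]]]'

```text
time_s: 25.25
eef_pos: [446.8, -201.5, 30.6]
ee_rot: [0.79, 0.613, -0.002, -0.002]
wrist_force: [-9.0, 2.6, 6.5]
grip_width: 0.368
grip_force: 68.4
```

Early contact, with force along -kx, so something on the chest side is touching. I'll back off, shift towards the front panel and lower again.

>>> play_rows --increments '[[[0, 0, 0, 0, 0, -0.8, 1], [0, 0, 0, 0, -0.3, 0, 1], [0, 0, 0, 0, -0.3, 0, 1], [0, 0, 0, 0, 0, 0, 1]]]'

```text
time_s: 25.65
eef_pos: [443.5, -200.9, 38.0]
ee_rot: [0.79, 0.613, -0.0, -0.0]
wrist_force: [-0.8, 0.1, -6.1]
grip_width: 0.367
grip_force: 65.9
```

>>> play_rows --increments '[[[0, 0, 0, 0, 0, 0.3, 1], [0, 0, 0, 0, 0, 0.3, 1], [0, 0, 0, 0, 0, 0.2, 1], [0, 0, 0, 0, 0, 0, 1]]]'

```text
time_s: 26.05
eef_pos: [446.6, -202.0, 32.3]
ee_rot: [0.79, 0.613, 0.002, 0.002]
wrist_force: [0.7, 3.3, 16.7]
grip_width: 0.369
grip_force: 73.5
```

```bash
python3 - <<'E'
from h import *
s=ctrl.sense(); print(s["time_s"],s["moment"].round(2),s["wrist_force"].round(1), "in kit axes", (kx@s["moment"][:2]).round(2),(ky@s["moment"][:2]).round(2))
E
```

```text
26.05 [ 0.86  0.79 -0.11] [ 0.7  3.3 16.7] in kit axes 0.63 0.98
```

>>> play_rows --increments '[[[0, 0, 0, 0, 0, -0.8, 1], [0, 0, 0, 0, 0, 0, 1], [0, 0, 0, 0, 0, 0, 1]]]'

```text
time_s: 26.35
eef_pos: [443.6, -201.0, 37.6]
ee_rot: [0.79, 0.613, -0.0, -0.0]
wrist_force: [0.2, -0.6, -7.3]
grip_width: 0.369
grip_force: 66.1
```

```bash
python3 - <<'E'
from h import *
s=ctrl.sense(); print(s["eef_pos"].round(1),s["moment"].round(2),s["wrist_force"].round(1), "in kit axes", (kx@s["moment"][:2]).round(2),(ky@s["moment"][:2]).round(2))
im=eyes.snapshot("wrist"); m=eyes.masks_of("wrist","bearing_block")
np.save("pics/im.npy",im)
# lock green block: hue mask principal axis and edges
g=cv2.inRange(cv2.cvtColor(im,cv2.COLOR_RGB2HSV),(60,60,20),(95,255,160)); ys,xs=np.nonzero(g); print(xs.min(),xs.max(),ys.min(),ys.max(),len(xs))
for v in range(ys.min(),ys.max(),20): 
    r=xs[ys==v]; print(v,(r.min(),r.max()) if len(r) else None,end=" ")
i=eyes.camera_info("wrist"); Rm=R.from_quat(s["ee_rot"])
print("\nexpected foot end top corners (tool x 51.8,y±18, z foot top)",[proj(s["eef_pos"]+Rm.apply([51.8,y,1]),i).round() for y in(-18,18)],"housing top edge",[proj(s["eef_pos"]+Rm.apply([1.8+dx,y,-51 if dx==0 else -22]),i).round() for dx in (0,29) for y in (-16,16)])
E
```

```text
[ 443.6 -201.    37.6] [ 0.03 -0.    0.02] [ 0.2 -0.6 -7.3] in kit axes 0.03 0.0
0 368 194 479 13336
194 (np.int64(290), np.int64(353)) 214 (np.int64(282), np.int64(362)) 234 (np.int64(1), np.int64(361)) 254 (np.int64(284), np.int64(360)) 274 (np.int64(281), np.int64(362)) 294 (np.int64(277), np.int64(365)) 314 (np.int64(276), np.int64(367)) 334 (np.int64(275), np.int64(368)) 354 (np.int64(277), np.int64(367)) 374 (np.int64(279), np.int64(364)) 394 (np.int64(282), np.int64(362)) 414 (np.int64(94), np.int64(95)) 434 (np.int64(68), np.int64(69)) 454 (np.int64(55), np.int64(55)) 474 (np.int64(66), np.int64(66)) 
expected foot end top corners (tool x 51.8,y±18, z foot top) [array([277., 192.]), array([365., 192.])] housing top edge [array([272., 372.]), array([368., 372.]), array([277., 260.]), array([364., 260.])]
```

The hand linkages, about 88 mm wide at rim height, catch the panel and the chest edge, so the grip is too low on the block. I'll set the block on a clear bench spot at (515,25), regrasp it about 14 mm higher and return.

>>> play_rows --increments '[[[0, 0, 0, 0, 0, -3, 1], [0, 0, 0, 0, 0, -4, 1], [0, 0, 0, 0, 0, -3.2, 1], [0, 0, 0, 2, 0, 0, 1], [0, 0, 0, 4, 0.3, 0, 1]]]'

```text
time_s: 26.95
eef_pos: [462.2, -145.6, 140.8]
ee_rot: [0.791, 0.612, 0.0, 0.002]
wrist_force: [1.8, 0.6, -6.8]
grip_width: 0.366
grip_force: 65.9
```

>>> play_rows --increments '[[[0, 0, 0, 4, 0.3, 0, 1], [0, 0, 0, 4, 0.3, 0, 1], [0, 0, 0, 4, 0.2, 0, 1], [0, 0, 0, 4, 0.2, 0, 1], [0, 0, 0, 1.7, 0, 0, 1]]]'

```text
time_s: 27.45
eef_pos: [515.3, 28.5, 139.2]
ee_rot: [0.789, 0.615, 0.0, -0.001]
wrist_force: [-0.3, -0.6, -6.4]
grip_width: 0.366
grip_force: 65.8
```

>>> play_rows --increments '[[[0, 0, 0, 0, 0, 3, 1], [0, 0, 0, 0, 0, 4, 1], [0, 0, 0, 0, 0, 2.5, 1], [0, 0, 0, 0, 0, 1.3, 1], [0, 0, 0, 0, 0, 0.4, 1]]]'

```text
time_s: 27.95
eef_pos: [512.8, 25.5, 25.5]
ee_rot: [0.79, 0.613, -0.002, -0.002]
wrist_force: [0.2, 0.1, -6.1]
grip_width: 0.365
grip_force: 65.7
```

>>> play_rows --increments '[[[0, 0, 0, 0, 0, 0.3, 1], [0, 0, 0, 0, 0, 0.3, 1], [0, 0, 0, 0, 0, 0.2, 1], [0, 0, 0, 0, 0, 0, 1]]]'

```text
time_s: 28.35
eef_pos: [515.4, 25.2, 20.3]
ee_rot: [0.79, 0.613, 0.0, 0.0]
wrist_force: [-0.9, -0.0, -6.7]
grip_width: 0.367
grip_force: 65.7
```

>>> play_rows --increments '[[[0, 0, 0, 0, 0, 0.2, 1], [0, 0, 0, 0, 0, 0, 1]]]'

```text
time_s: 28.55
eef_pos: [515.2, 25.3, 18.1]
ee_rot: [0.79, 0.613, 0.0, 0.0]
wrist_force: [-0.3, 0.5, -6.1]
grip_width: 0.367
grip_force: 65.8
```

>>> play_rows --increments '[[[0, 0, 0, 0, 0, 0.2, 1], [0, 0, 0, 0, 0, 0, 1]]]'

```text
time_s: 28.75
eef_pos: [515.0, 25.3, 15.8]
ee_rot: [0.79, 0.613, -0.0, -0.0]
wrist_force: [-0.5, 0.2, -6.3]
grip_width: 0.368
grip_force: 65.8
```

>>> play_rows --increments '[[[0, 0, 0, 0, 0, 0.2, 1], [0, 0, 0, 0, 0, 0.1, 1], [0, 0, 0, 0, 0, 0, 1]]]'

```text
time_s: 29.05
eef_pos: [515.2, 25.2, 13.2]
ee_rot: [0.79, 0.613, 0.0, 0.0]
wrist_force: [-0.7, -0.4, -2.7]
grip_width: 0.368
grip_force: 66.0
```

>>> play_rows --increments '[[[0, 0, 0, 0, 0, 0, 0.1], [0, 0, 0, 0, 0, 0, 0], [0, 0, 0, 0, 0, 0, 0], [0, 0, 0, 0, 0, -0.8, 0], [0, 0, 0, -0.2, 0, -0.7, 0]]]'

```text
time_s: 29.55
eef_pos: [514.8, 23.4, 28.6]
ee_rot: [0.79, 0.614, 0.0, 0.0]
wrist_force: [-0.0, -0.4, -0.0]
grip_width: 0.498
grip_force: 0.0
```

>>> play_rows --increments '[[[0, 0, 0, 0, 0, 0, 0], [0, 0, 0, 0, 0, 0, 1], [0, 0, 0, 0, 0, 0, 1], [0, 0, 0, 0, 0, 0, 1], [0, 0, 0, 0, 0, 0, 1]]]'

```text
time_s: 30.05
eef_pos: [515.1, 23.2, 28.8]
ee_rot: [0.79, 0.613, 0.0, 0.0]
wrist_force: [-1.5, 0.0, 8.4]
grip_width: 0.365
grip_force: 60.8
```

>>> play_rows --increments '[[[0, 0, 0, 0, 0, -2, 1], [0, 0, 0, 0, 0, -4, 1], [0, 0, 0, 0, 0, -4, 1], [0, 0, 0, -1.6, 0, -2, 1], [0, 0, 0, -4, -0.2, 0, 1]]]'

```text
time_s: 30.55
eef_pos: [501.3, -29.3, 150.5]
ee_rot: [0.788, 0.615, 0.002, 0.002]
wrist_force: [1.2, -1.8, -6.2]
grip_width: 0.363
grip_force: 62.0
```

>>> play_rows --increments '[[[0, 0, 0, -4, -0.2, 0, 1], [0, 0, 0, -4, -0.2, 0, 1], [0, 0, 0, -4, -0.2, 0, 1], [0, 0, 0, -4, 0, 0, 1], [0, 0, 0, -2, 0, 0, 1]]]'

```text
time_s: 31.05
eef_pos: [446.5, -205.7, 146.8]
ee_rot: [0.791, 0.612, -0.001, -0.001]
wrist_force: [1.3, 1.0, -5.2]
grip_width: 0.36
grip_force: 61.8
```

>>> play_rows --increments '[[[0, 0, 0, 0, 0, 0, 1], [0, 0, 0, 0, 0, 0, 1], [0, 0, 0, 0, 0, 0, 1]]]'

```text
time_s: 31.35
eef_pos: [447.9, -202.1, 147.2]
ee_rot: [0.789, 0.614, -0.0, -0.001]
wrist_force: [0.2, 0.5, -5.9]
grip_width: 0.364
grip_force: 61.8
```

```bash
python3 - <<'E'
from h import *
plan(bay(-28,-3.8,60),KY+np.pi/2,5)
im=eyes.snapshot("wrist")
print([(np.round(d["at"]).tolist(),round(d["conf"],2)) for d in eyes.tip_of("wrist","bearing_block")[:2]])
print([(np.round(d["at"]).tolist(),round(d["conf"],2)) for d in eyes.tip_of("wrist","drawer_front")[:2]])
print([(np.round(d["at"]).tolist(),round(d["conf"],2)) for d in eyes.tip_of("wrist","bay")[:2]])
E
```

```text
t 31.35 p [ 447.9 -202.1  147.2] yaw 1.322 F [ 0.2  0.5 -5.9] w 0.364 gf 61.8
[-0.0, -0.0, 0.001] [-0.04, 0.01, 1.74]
[-0.0, -0.0, 0.001] [-0.04, 0.01, 1.74]
[-0.0, -0.0, 0.001] [-0.04, 0.01, 1.74]
[-0.0, -0.0, 0.001] [-0.04, 0.01, 1.74]
[-0.0, -0.0, 0.001] [-0.04, 0.01, 1.74]
[([453.0, -202.0, 119.0], 0.91)]
[([410.0, -160.0, 71.0], 0.69)]
[([481.0, -207.0, 11.0], 0.89)]
```

>>> play_rows --increments '[[[0, 0, 0, -0.2, 0, 2.5, 1], [0, 0, 0, 0, 0, 2.5, 1], [0, 0, 0, 0, 0, 2, 1], [0, 0, 0, 0, 0, 1.5, 1], [0, 0, 0, 0, 0, 0.8, 1]]]'

```text
time_s: 32.05
eef_pos: [447.5, -204.3, 53.7]
ee_rot: [0.789, 0.614, -0.0, -0.001]
wrist_force: [0.4, -0.1, -5.9]
grip_width: 0.362
grip_force: 61.7
```

>>> play_rows --increments '[[[0, 0, 0, 0, 0, 0.4, 1], [0, 0, 0, 0, 0, 0.2, 1], [0, 0, 0, 0, 0, 0, 1]]]'

```text
time_s: 32.35
eef_pos: [448.5, -205.5, 49.4]
ee_rot: [0.79, 0.614, 0.0, 0.0]
wrist_force: [-0.6, -0.4, -6.1]
grip_width: 0.363
grip_force: 61.7
```

>>> play_rows --increments '[[[0, 0, 0, 0, 0, 0.2, 1], [0, 0, 0, 0, 0, 0, 1]]]'

```text
time_s: 32.55
eef_pos: [448.2, -205.5, 47.3]
ee_rot: [0.79, 0.613, 0.0, 0.0]
wrist_force: [-0.2, -0.3, -6.2]
grip_width: 0.366
grip_force: 61.7
```

>>> play_rows --increments '[[[0, 0, 0, 0, 0, 0.2, 1], [0, 0, 0, 0, 0, 0.1, 1], [0, 0, 0, 0, 0, 0, 1]]]'

```text
time_s: 32.85
eef_pos: [447.8, -205.2, 43.8]
ee_rot: [0.79, 0.613, -0.0, -0.0]
wrist_force: [0.8, -0.8, -5.8]
grip_width: 0.368
grip_force: 61.7
```

>>> play_rows --increments '[[[0, 0, 0, 0, 0, 0.2, 1], [0, 0, 0, 0, 0, 0, 1]]]'

```text
time_s: 33.05
eef_pos: [447.8, -205.2, 41.7]
ee_rot: [0.79, 0.613, -0.0, -0.0]
wrist_force: [0.7, -0.8, -6.7]
grip_width: 0.364
grip_force: 61.7
```

>>> play_rows --increments '[[[0, 0, 0, 0, 0, 0.1, 1], [0, 0, 0, 0, 0, 0, 1]]]'

```text
time_s: 33.25
eef_pos: [448.0, -205.3, 40.9]
ee_rot: [0.79, 0.613, -0.0, -0.0]
wrist_force: [0.2, 0.5, -5.8]
grip_width: 0.364
grip_force: 61.8
```

>>> play_rows --increments '[[[0, 0, 0, 0, 0, 0.1, 1], [0, 0, 0, 0, 0, 0, 1]]]'

```text
time_s: 33.45
eef_pos: [449.0, -205.6, 40.8]
ee_rot: [0.79, 0.613, 0.001, 0.001]
wrist_force: [-0.2, 1.3, 1.8]
grip_width: 0.362
grip_force: 62.8
```

Floor contact came at exactly the expected height. I release and lift.

>>> play_rows --increments '[[[0, 0, 0, 0, 0, 0, 0.15], [0, 0, 0, 0, 0, 0, 0.1], [0, 0, 0, 0, 0, 0, 0.1], [0, 0, 0, 0, 0, 0, 0.1], [0, 0, 0, 0, 0, 0, 0.1]]]'

```text
time_s: 33.95
eef_pos: [448.0, -205.3, 39.9]
ee_rot: [0.79, 0.613, -0.0, 0.0]
wrist_force: [-0.1, 0.1, 0.5]
grip_width: 0.452
grip_force: 0.0
```

>>> play_rows --increments '[[[0, 0, 0, 0, 0, -1, 0.1], [0, 0, 0, 0, 0, -3, 0.1], [0, 0, 0, 0, 0, -4, 0.1], [0, 0, 0, 0, 0, -3, 0.1], [0, 0, 0, 0, 0, 0, 0.1]]]'

```text
time_s: 34.45
eef_pos: [450.8, -207.1, 154.8]
ee_rot: [0.79, 0.613, 0.001, 0.004]
wrist_force: [0.0, -0.4, -0.4]
grip_width: 0.451
grip_force: 0.0
```

```bash
python3 - <<'E'
from h import *
s=ctrl.sense()
im=eyes.snapshot("wrist")
for n in ("bearing_block","bay","drawer_front"):
    r=[(np.round(d["at"]).tolist(),(kx@(d["at"][:2]-B)).round(1),(ky@(d["at"][:2]-B)).round(1),round(d["conf"],2)) for d in eyes.tip_of("wrist",n)[:2]]; print(n,r)
f=bay(0,0,0)[:2]
# drawer front face mid: measured (405,-157); hover outside at kit -x by 40
F=np.array([405.5,-157.5]); 
plan(np.r_[F-kx*60,150],KY+np.pi,10,s); print("out-of-face target",F-kx*60)
E
```

```text
bearing_block [([450.0, -201.0, 10.0], np.float64(-26.8), np.float64(-0.3), 0.75)]
bay [([484.0, -206.0, 14.0], np.float64(7.9), np.float64(3.1), 0.93)]
drawer_front [([409.0, -160.0, 73.0], np.float64(-76.9), np.float64(29.0), 0.88)]
t 34.45 p [ 450.8 -207.1  154.8] yaw 1.321 F [ 0.  -0.4 -0.4] w 0.451 gf 0.0
[0.0, 0.001, -0.157] [0.37, -1.16, 0.04]
[0.0, 0.001, -0.157] [0.55, -1.09, 0.04]
[0.0, 0.001, -0.157] [0.71, -0.99, 0.04]
[0.0, 0.001, -0.157] [0.86, -0.87, 0.04]
[0.0, 0.001, -0.157] [0.98, -0.72, 0.04]
[0.0, 0.001, -0.157] [1.08, -0.56, 0.04]
[0.0, 0.001, -0.157] [1.16, -0.39, 0.04]
[0.0, 0.001, -0.157] [1.2, -0.2, 0.05]
[0.0, 0.001, -0.157] [1.22, -0.01, 0.05]
[0.0, 0.001, -0.157] [1.21, 0.18, 0.05]
out-of-face target [ 347.41004895 -142.48142527]
```

The block stands at bay (-27, 0). Next I close the gripper, go outside the drawer front, turn narrow side on and push.

>>> play_rows --increments '[[[0, 0, 0, 1.2, -3.9, 0, 1], [0, 0, 0, 1.2, -3.9, 0, 1], [0, 0, 0, 1.3, -3.8, 0, 1], [0, 0, -0.143, 0, 0, 0, 1], [0, 0, -0.143, 0, 0, 0, 1]]]'

```text
time_s: 35.15
eef_pos: [342.7, -139.4, 148.9]
ee_rot: [0.692, 0.722, -0.0, -0.001]
wrist_force: [0.5, 0.4, 0.4]
grip_width: -0.0
grip_force: 0.0
```

>>> play_rows --increments '[[[0, 0, -0.143, 0, 0, 0, 1], [0, 0, -0.143, 0, 0, 0, 1], [0, 0, -0.143, 0, 0, 0, 1], [0, 0, -0.143, 0, 0, 0, 1], [0, 0, -0.143, 0, 0, 0, 1]]]'

```text
time_s: 35.65
eef_pos: [343.7, -140.1, 148.8]
ee_rot: [0.396, 0.918, 0.0, -0.001]
wrist_force: [-0.2, -0.1, -0.2]
grip_width: 0.002
grip_force: 0.0
```

>>> play_rows --increments '[[[0, 0, -0.143, 0, 0, 0, 1], [0, 0, -0.143, 0, 0, 0, 1], [0, 0, -0.143, 0, 0, 0, 1], [0, 0, -0.143, 0, 0, 0, 1], [0, 0, 0, 0, 0, 0, 1]]]'

```text
time_s: 36.15
eef_pos: [343.8, -140.1, 148.9]
ee_rot: [0.124, 0.992, 0.001, -0.001]
wrist_force: [0.5, 0.6, 0.6]
grip_width: -0.002
grip_force: 0.0
```

```bash
python3 - <<'E'
from h import *
plan(np.r_[347.4,-142.5,56],KY+np.pi,4)
E
```

```text
t 36.15 p [ 343.8 -140.1  148.9] yaw 2.894 F [0.5 0.6 0.6] w -0.002 gf 0.0
[0.0, -0.001, 0.001] [-0.11, -0.04, 2.32]
[0.0, -0.001, 0.001] [-0.11, -0.04, 2.32]
[0.0, -0.001, 0.001] [-0.1, -0.04, 2.32]
[0.0, -0.001, 0.001] [-0.1, -0.04, 2.32]
```

>>> play_rows --increments '[[[0, 0, 0, -0.1, 0, 2.4, 1], [0, 0, 0, -0.1, 0, 2.4, 1], [0, 0, 0, -0.1, 0, 2.3, 1], [0, 0, 0, -0.1, 0, 2.2, 1], [0, 0, 0, 0, 0, 0, 1]]]'

```text
time_s: 36.65
eef_pos: [346.2, -140.2, 54.5]
ee_rot: [0.125, 0.992, 0.001, -0.003]
wrist_force: [0.1, 0.1, -0.0]
grip_width: 0.005
grip_force: 0.0
```

>>> play_rows --increments '[[[0, 0, 0, -0.8, 0, 0, 1], [0, 0, 0, -0.8, 0, 0, 1], [0, 0, 0, -0.8, 0, 0, 1], [0, 0, 0, -0.8, 0, 0, 1], [0, 0, 0, -0.8, 0, 0, 1]]]'

```text
time_s: 37.15
eef_pos: [388.7, -152.0, 57.5]
ee_rot: [0.124, 0.992, -0.0, 0.001]
wrist_force: [0.0, -0.6, 0.4]
grip_width: -0.002
grip_force: 0.0
```

>>> play_rows --increments '[[[0, 0, 0, -0.8, 0, 0, 1], [0, 0, 0, -0.8, 0, 0, 1], [0, 0, 0, -0.8, 0, 0, 1], [0, 0, 0, -0.8, 0, 0, 1], [0, 0, 0, -0.8, 0, 0, 1]]]'

```text
time_s: 37.65
eef_pos: [426.6, -161.3, 56.8]
ee_rot: [0.124, 0.992, 0.0, -0.0]
wrist_force: [-1.4, 0.8, 0.8]
grip_width: 0.003
grip_force: 0.8
```

>>> play_rows --increments '[[[0, 0, 0, -0.8, 0, 0, 1], [0, 0, 0, -0.8, 0, 0, 1], [0, 0, 0, -0.8, 0, 0, 1], [0, 0, 0, -0.8, 0, 0, 1], [0, 0, 0, -0.8, 0, 0, 1]]]'

```text
time_s: 38.15
eef_pos: [465.5, -171.1, 56.9]
ee_rot: [0.124, 0.992, 0.0, -0.0]
wrist_force: [-0.8, 2.0, 0.4]
grip_width: 0.001
grip_force: 0.8
```

>>> play_rows --increments '[[[0, 0, 0, -0.7, 0, 0, 1], [0, 0, 0, -0.7, 0, 0, 1], [0, 0, 0, -0.4, 0, 0, 1], [0, 0, 0, 0, 0, 0, 1]]]'

```text
time_s: 38.55
eef_pos: [481.9, -175.6, 56.8]
ee_rot: [0.124, 0.992, -0.0, -0.001]
wrist_force: [-3.2, 1.2, 2.2]
grip_width: 0.003
grip_force: 1.7
```

>>> play_rows --increments '[[[0, 0, 0, -0.3, 0, 0, 1], [0, 0, 0, -0.3, 0, 0, 1], [0, 0, 0, 0, 0, 0, 1]]]'

```text
time_s: 38.85
eef_pos: [485.8, -176.5, 56.4]
ee_rot: [0.124, 0.992, 0.0, -0.002]
wrist_force: [-3.7, 0.3, -1.0]
grip_width: -0.005
grip_force: 2.1
```

>>> play_rows --increments '[[[0, 0, 0, -0.3, 0, 0, 1], [0, 0, 0, -0.3, 0, 0, 1], [0, 0, 0, 0, 0, 0, 1]]]'

```text
time_s: 39.15
eef_pos: [492.1, -178.0, 56.6]
ee_rot: [0.124, 0.992, 0.0, -0.002]
wrist_force: [-7.9, 2.3, 3.7]
grip_width: 0.002
grip_force: 4.0
```

>>> play_rows --increments '[[[0, 0, 0, -0.3, 0, 0, 1], [0, 0, 0, -0.2, 0, 0, 1], [0, 0, 0, 0, 0, 0, 1], [0, 0, 0, 0, 0, 0, 1]]]'

```text
time_s: 39.55
eef_pos: [491.9, -178.0, 56.4]
ee_rot: [0.124, 0.992, 0.0, -0.007]
wrist_force: [-20.4, 3.8, 16.3]
grip_width: -0.002
grip_force: 10.7
```

>>> play_rows --increments '[[[0, 0, 0, -0.3, 0, 0, 1], [0, 0, 0, -0.2, 0, 0, 1], [0, 0, 0, 0, 0, 0, 1], [0, 0, 0, 0, 0, 0, 1]]]'

```text
time_s: 39.95
eef_pos: [491.8, -177.9, 55.9]
ee_rot: [0.124, 0.992, 0.0, -0.011]
wrist_force: [-32.6, 5.7, 26.5]
grip_width: -0.002
grip_force: 16.8
```

Stalled at about 100 mm of travel with 32 N. The drawer is probably home, so I'll back off and measure.

>>> play_rows --increments '[[[0, 0, 0, 1.5, 0, 0, 1], [0, 0, 0, 3, 0, 0, 1], [0, 0, 0, 4, 0, 0, 1], [0, 0, 0, 1, 0, -5, 1], [0, 0, 0, 0, 0, -5, 1]]]'

```text
time_s: 40.45
eef_pos: [408.6, -156.1, 155.6]
ee_rot: [0.124, 0.992, 0.001, -0.002]
wrist_force: [2.1, -2.4, 0.4]
grip_width: -0.001
grip_force: 0.0
```

>>> play_rows --increments '[[[0, 0, 0, 0, 0, 0, 1], [0, 0, 0, 0, 0, 0, 1], [0, 0, 0, 0, 0, 0, 1]]]'

```text
time_s: 40.75
eef_pos: [412.1, -157.8, 155.6]
ee_rot: [0.124, 0.992, -0.0, 0.0]
wrist_force: [0.2, 0.1, 0.2]
grip_width: 0.003
grip_force: 0.0
```

```bash
python3 - <<'E'
from h import *
s=ctrl.sense(); print(s["eef_pos"].round(),s["wrist_force"].round(1))
K=np.array([585.7,-204.5])
for c in ("top","scene","wrist"):
    im=eyes.snapshot(c); np.save(f"pics/{c}_end.npy",im)
    for n in ("drawer_front","kit","bay") + (("jaw_knob","pawl_tip") if c=="scene" else ()):
        print(c,n,[(np.round(d["at"]).tolist(),(kx@(d["at"][:2]-K)).round(1),round(d["conf"],2)) for d in eyes.tip_of(c,n)[:2]])
E
```

```text
[ 412. -158.  156.] [0.2 0.1 0.2]
top drawer_front []
top kit [([587.0, -205.0, -1.0], np.float64(1.4), 0.66)]
top bay []
scene drawer_front [([504.0, -184.0, 70.0], np.float64(-84.5), 0.97)]
scene kit [([585.0, -202.0, -1.0], np.float64(-1.2), 0.79)]
scene bay []
scene jaw_knob [([408.0, 214.0, 62.0], np.float64(-276.5), 0.79)]
scene pawl_tip [([517.0, 196.0, 86.0], np.float64(-166.9), 0.62)]
wrist drawer_front []
wrist kit [([588.0, -203.0, 1.0], np.float64(1.6), 0.62)]
wrist bay []
```

```bash
python3 - <<'E'
from h import *
K=np.array([585.7,-204.5])
for k in range(3):
    eyes.snapshot("scene"); print([(np.round(d["at"]).tolist(),(kx@(d["at"][:2]-K)).round(1),round(d["conf"],2)) for d in eyes.tip_of("scene","drawer_front")[:1]])
# diff of initial/final scene: project home vs catch panel top edge
a=np.load("pics/scene_end.npy")
for x in (-83,-95): print(x,[pin("scene",np.r_[K+kx*x+ky*y,85]).round() for y in (-109,109)])
E
```

```text
[([501.0, -184.0, 68.0], np.float64(-87.4), 0.97)]
[([503.0, -182.0, 70.0], np.float64(-85.2), 0.86)]
[([501.0, -184.0, 70.0], np.float64(-87.1), 0.73)]
-83 [array([407., 194.]), array([350., 213.])]
-95 [array([409., 196.]), array([352., 215.])]
```

The drawer face is at chest x of about -86 mm, and it would be about -95 if the drawer were stuck at the catch. It also didn't move under 32 N, so the drawer is home. The jaw is back and the pawl is flipped.

```bash
python3 -c "
from cell import ctrl
print(ctrl.close_job())"
```

```text
the job is handed in; nothing more can be done
None
```

The job is handed in, verdict not shown: pawl flipped, jaw drawn back 42 mm, block set upright in the free compartment (after one extra set-down on the bench to regrip higher), and drawer pushed home, judged by force and camera rather than a joint reading.

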